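# Open the weighted hold-down and seat the setting ring

### The job

Swing the weighted hold-down arm of the checking fixture up and over its balance point and ease it back onto its sprung back stop, so that it rests open there by itself. Keep hold of its handle until the buffer carries it, so that it never drops or slams, and do not force the buffer; only then let go and put the small setting ring flat in the round nest of the fixture, fully home, without forcing it. Leave everything else on the desk where it is.

Things in the scene. Friction and masses are not known exactly. Their poses are not given: they have to be found in the camera images.
- hinge (a point): Point on the hinge axis of the hold-down arm, 88 mm above the desk. Its axes are the fixture's: x the hinge axis, y from the nest past the hinge to the back stop, z up. The fixture: fixed steel base 70x280x20 mm (y -149 to +131) with aluminium nest block, rest post, two hinge cheeks (tops 92 mm up) and a grey back stop. The stop is clamped at another place each time, not measured: feel or see it.
- lever (a joint): Angle of the hold-down arm, rad: 0 closed, level over the nest (to -y of the fixture); grows as it swings up and back, 1.57 upright. Steel bar with a weight roll and counterweight, about 0.9 kg. Lifting takes 3 to 4 N at the handle, falling to nothing at the balance near 1.4; beyond, it falls open, pulling up to 2.5 N at the handle. Hardly any friction. Meets the buffer somewhere from 1.75 to 2.2.
- buffer (a joint): How far the back stop's stiff spring plunger is pressed in, m: 0 free, 0.008 end of travel; over 0.0035 counts as forced. Level, round rubber tip, 148 mm above the desk, meets the arm's back about 70 mm from the hinge. 4 N per mm; the resting arm alone presses it in 0.5 to 1.3 mm, and a further push of about 5 N, or 5 mm, at the handle forces it.
- grip (a point): Middle of the arm's handle: a level round black sleeve, 14 mm thick, 58 mm long, sticking out sideways at the arm's end, parallel to the hinge axis, on the fixture's -x side (to the robot). On the sleeve's axis, 140 mm from the hinge axis, 47 mm beside the arm's middle plane; closed, 88 mm above the desk, free below to 30 mm. A light pinch across it lets it turn between the fingers.
- nest (a point): Centre of the floor of the round nest, 34 mm above the desk, 88 mm from the hinge to -y of the fixture: a bore 42 mm wide and 8 mm deep in an aluminium block 62x62 mm, top 42 mm above the desk. With the arm closed the presser foot stands over it. Axes as the hinge point.
- ring_centre (a point): Centre of the small setting ring: plain grey steel, 40 mm across, 22 mm high, 0.17 kg, lying flat on the desk to the right; the point lies half-way up (11 mm), z is its axis. Seated, it is 11 mm above the nest's floor.
- big_ring_centre (a point): Bystander: the larger setting ring, 59 mm across with a dark knurled rim, 18 mm high; the point is its centre.
- brass_part_centre (a point): Bystander: a stepped round brass part, 36 mm across and 24 mm high; the point is its centre.
- oil_bottle: Bystander: cream plastic bottle with a nozzle, 53 mm across, 139 mm high, at the back left; origin under its centre.
- loupe: Bystander: black loupe, 38 mm across, 32 mm high, back left; origin under its centre.
- block: Bystander: drilled steel block 51x76x25 mm, at the back; origin under its centre.
- marker: Bystander: marker pen 135 mm long, 17 mm thick, on the right near the front edge; origin under its centre.

How it is judged (in metres and radians):
On the way, in this order (a step that is already met when the one before it is completed fails the run):
1. the arm is brought onto the buffer while the fingers still hold it (value of joint lever above 1.6 rad and value of joint buffer above 0.0003 m and velocity of joint lever between -0.1 and 0.1 rad/s and contact force between the fingers and lever above 0.5 N), for 0.2 s.
2. the arm rests open on the back stop's buffer by itself, past its balance point, still, and not touched by the robot (value of joint lever above 1.6 rad and value of joint buffer above 0.0003 m and velocity of joint lever between -0.05 and 0.05 rad/s and contact force between each of the fingers, the arm and lever below 0.05 N), for 0.4 s.
At the end, for the whole second after the job is handed in: The arm rests open by itself on the buffer (over 1.6 rad, buffer in by at least 0.3 mm, still to 0.05 rad/s); the small ring lies at rest in the nest, centre within 3 mm of the nest's axis and 9 to 12.5 mm above its floor, axes within 0.06 rad (value of joint lever above 1.6 rad and value of joint buffer above 0.0003 m and velocity of joint lever between -0.05 and 0.05 rad/s and horizontal distance between ring_centre and nest below 0.003 m and z of ring_centre in the frame of nest between 0.009 and 0.0125 m and angle between the z axis of ring_centre and the z axis of nest, either way round below 0.06 rad and linear speed of ring below 0.02 m/s); the robot touches nothing.
It fails at once if the arm is let drop or slam, either way (it turns faster than 2.2 rad/s) (velocity of joint lever above 2.2 rad/s or velocity of joint lever below -2.2 rad/s).
It fails at once if the buffer is forced towards the end of its travel (more than 3.5 mm in) (value of joint buffer above 0.0035 m).
It fails at once if the ring is forced against the fixture (more than 25 N) (contact force between ring and fixture above 25 N).
It fails at once if a bystander is moved by more than 30 mm (distance of any of big_ring_centre, brass_part_centre, oil_bottle, loupe, block, marker from where it was at the start of the episode above 0.03 m).
It also fails if it takes over 72 s, if anything falls off the work surface, if the arm or the gripper's body presses on something with over 40 N, if the wrist force passes 120 N, or if a joint passes its speed limit or range.

### The arm

A 6-joint arm with a two-finger parallel gripper is mounted at the origin on a cart in front of the work surface, level with it; the furniture and walls round the work are solid. World frame = base frame: x ahead of the robot, y to its left, z up, the work surface at z = 0. Lengths are in mm, angles in degrees, forces in N, time in s.
With the tool pointing down it reaches from about 300 to 850 mm from the base axis. Payload 4.2 kg.
Tool frame: the origin (TCP) lies midway between the tips of the shut fingers; the grasp point (between the pads) lies 19 mm behind it; z points along the fingers, x is the direction in which the jaws open and shut, and the axes are right-handed (so a half turn about z gives the same grasp; the last joint's range is limited). The gripper opens to 91 mm and grips with 3 to 60 N. Pads are 32 mm wide; open, the fingers measure 118 mm over their backs; the gripper's body (76 mm by 178 mm) begins 60 mm behind the grasp point.
Start: joints at [-75.573, 18.312, 89.639, -0, 72.044, -1.146], TCP at [154.37, -553.907, 213.976] pointing down, gripper open.
Joint ranges: [-177.97, 177.97], [-48.28, 115.42], [12.27, 149.76], [-77.06, 257.06], [2.81, 150.46], [-146.56, 146.56]. Speed limits (degrees/s): [147.25, 147.25, 180, 180, 180, 180].

### API

Orientations are given as [roll, pitch, yaw] about the fixed x, y, z axes, in that order (R = Rz(yaw) Ry(pitch) Rx(roll)).
In Python, from workcell import env gives the robot as it stands. The module is installed in compiled form; this text tells all that it offers.
- The arm moves only by the tool drive_tool, never from a script. Its argument "series" is a list of rows, each a list of 3 entries, a list of its own where there are three numbers: the closure, from 0 (fully open) to 1 (shut), then the shift along the tool's x, y, z in mm, then the turn, a rotation vector about the tool's x, y, z in rad. In form: [[gripper, [dx, dy, dz], [rx, ry, rz]], ...]. A call has exactly 5 rows; each row is the pose to reach, as a shift and turn from the pose commanded when the call began, along the tool's axes at that moment; what a row does not reach only later rows make up. A row lasts 1/10 s, in which the tool goes at most 50 mm and 8.59 degrees, less where a joint would pass 70% of its speed; a pose out of reach is approached as far as the arm can. A call with a gripper value outside its range is refused whole. The fingers move at their own pace and stop on an object; "squeeze" is the grip in N (left out, the last holds). Time passes only in rows, so rows that repeat a pose let the fingers close, or fill a call up. It gives the time, the measured TCP pose, the force and the opening at its end, in the units of the state.
- env.state(): the state, without advancing time (a new reading comes with each control period).
- env.grab_frame(name): name is "scene" or "top" or "wrist"; returns a dict with "image" (384x512x3 uint8, red, green, blue), "K" (3x3 intrinsics, pixels), "origin" and "orientation" of the camera in the world. Camera axes: x right, y down, z forward; pixel columns grow to the right and rows downward; lengths in mm; the calibration is good to about 2 mm. A picture is of the moment at which its call begins. There is no depth.
- env.job_done(): hands the job in, once; it reports no verdict.
The state is a dict: "time_s": time; "qpos": joint angles; "qvel": joint speeds; "effort": joint torques, N m; "ee_pos": TCP position; "ee_rot": TCP orientation; "force": force on the tool from outside, world axes, zero at the start; "torque": the same for the moment, N m; "gripper_width": finger opening in mm.
Only numpy, scipy, OpenCV 4.12 (cv2) and the standard library are available. Lean on these libraries where they do the work, as an engineer would, in place of code of your own. Each camera call takes 0.05 s, during which the arm holds its last target.

## Working session

There is one attempt and no reset: what is moved stays moved. The work goes in short steps, Python scripts to look and compute and a tool call to move; the robot and the scene stay as the last step left them, time stands still between calls to the robot, and variables do not carry over. Pictures are saved under pics/ and viewed, and the job is handed in when it is done.

Besides the shell and the picture viewer there is one more tool, called after "Request:" by a JSON object that holds its "method" and its "body". drive_tool: Moves the arm, as the interface text tells. Its arguments: {"type":"object","properties":{"series":{"type":"array","items":{"type":"array"}},"squeeze":{"type":"number"}},"required":["series"]}

```bash
mkdir -p pics
cat > h.py <<'E'
import numpy as np, cv2
from workcell import env
from scipy.spatial.transform import Rotation as R
def snap(n,f):
    d=env.grab_frame(n); cv2.imwrite('pics/'+f,d['image'][:,:,::-1]); np.savez('pics/'+f[:-4]+'.npz',**{k:np.array(d[k]) for k in d}); return d
E
python3 - <<'E'
from h import *
print(env.state())
for n in ['scene','top','wrist']:
    d=snap(n,n+'0.png'); print(n,d['K'],d['origin'],d['orientation'])
E
```

```text
{'time_s': 0.0, 'qpos': array([-7.55723814e+01,  1.83527956e+01,  8.97059229e+01,  4.65734661e-04,
        7.20418867e+01, -1.14492103e+00]), 'qvel': array([-0.0643291 , -0.07083557,  0.07325993, -0.03939891, -0.17696345,
        0.09280376]), 'effort': array([ 9.80095174e-04, -4.12470317e+01, -2.31970650e+01,  7.26644299e-02,
        4.53802804e-02, -1.23509567e-04]), 'ee_pos': array([ 154.25436146, -553.41496007,  213.11196199]), 'ee_rot': array([-1.79997547e+02,  1.00576345e-01, -7.44276022e+01]), 'force': array([-0.27893586,  0.25575202, -0.117354  ]), 'torque': array([-0.02459589, -0.03159117,  0.01259746]), 'gripper_width': 91.28058453592288}
scene [[470.0847655    0.         258.15900358]
 [  0.         470.0847655  188.64997082]
 [  0.           0.           1.        ]] [  399.62738325 -1062.71503604  1016.53150595] [-128.4486696    -0.37456296   -9.20608637]
top [[418.8581281    0.         254.95234924]
 [  0.         418.8581281  200.12127912]
 [  0.           0.           1.        ]] [ 487.45318245   36.05602022 1238.67173032] [-1.74170388e+02  1.64817210e-01 -9.09980944e+01]
wrist [[265.43363152   0.         256.16676135]
 [  0.         265.43363152 192.18106759]
 [  0.           0.           1.        ]] [ 219.9637078  -535.9810824   385.26596649] [ 1.66088919e+02  2.18962877e-02 -7.43988671e+01]
```

View pics/scene0.png

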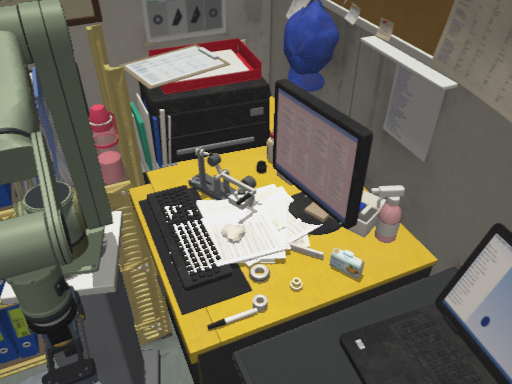

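View pics/top0.png

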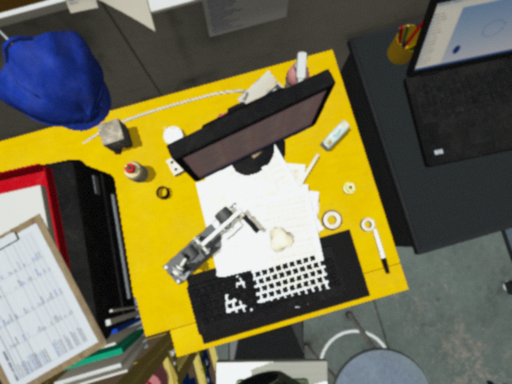

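View pics/wrist0.png

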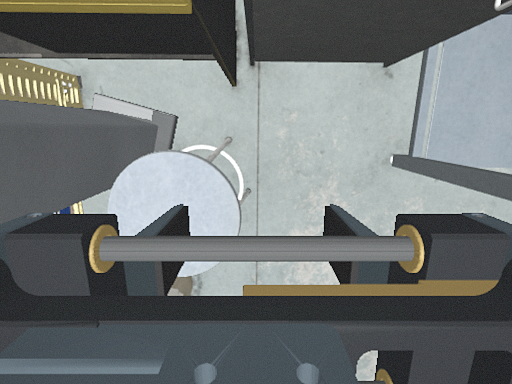

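Run:
```python
import cv2
a=cv2.imread('pics/top0.png');b=cv2.imread('pics/scene0.png')
cv2.imwrite('pics/za.png',cv2.resize(a[190:300,150:280],None,fx=6,fy=5.4,interpolation=2))
cv2.imwrite('pics/zb.png',cv2.resize(a[170:280,300:410],None,fx=5,fy=5,interpolation=2))
cv2.imwrite('pics/zc.png',cv2.resize(b[130:240,170:290],None,fx=6,fy=5.4,interpolation=2))
```

```text
(no output)
```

View pics/za.png

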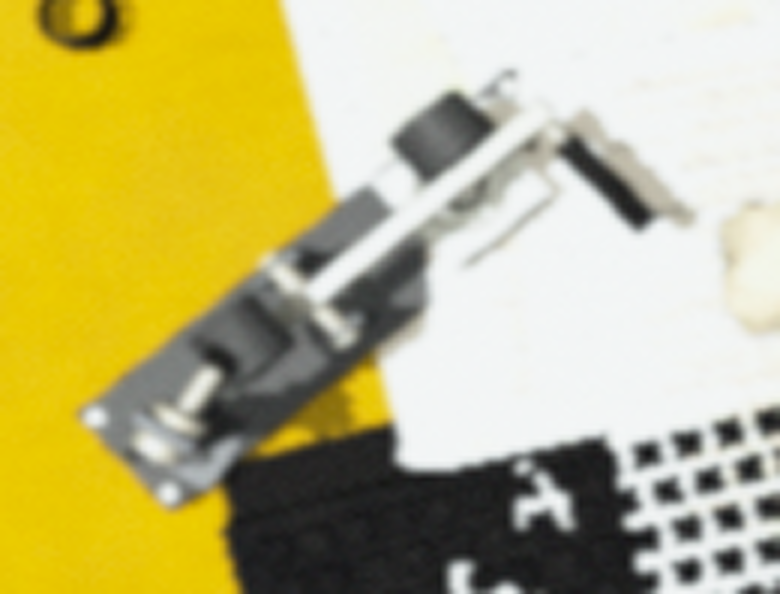

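View pics/zb.png

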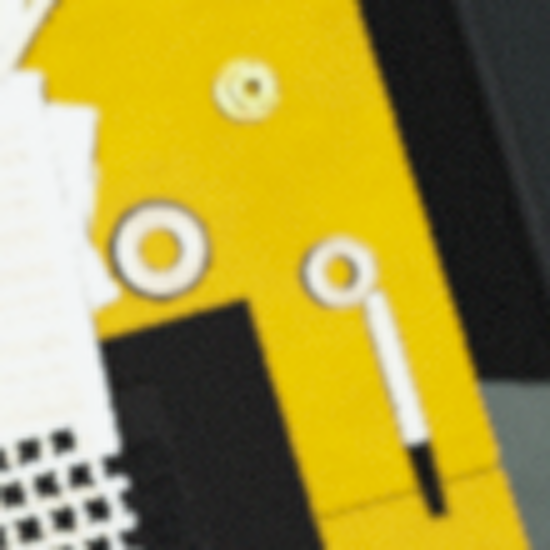

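View pics/zc.png

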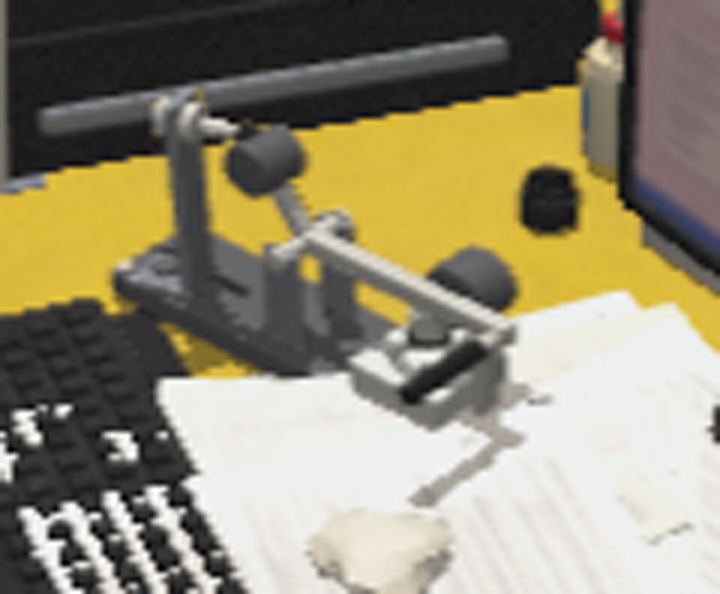

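```bash
cat >> h.py <<'E'
def ray(f,u,v):
    d=np.load('pics/'+f+'.npz'); Rm=R.from_euler('xyz',d['orientation'],degrees=True).as_matrix()
    return d['origin'],Rm@np.linalg.inv(d['K'])@np.array([u,v,1.])
def onz(f,u,v,z):
    o,r=ray(f,u,v); return o+r*(z-o[2])/r[2]
def proj(f,p):
    d=np.load('pics/'+f+'.npz'); Rm=R.from_euler('xyz',d['orientation'],degrees=True).as_matrix()
    q=d['K']@(Rm.T@(np.array(p)-d['origin'])); return q[:2]/q[2]
E
python3 - <<'E'
from h import *
np.set_printoptions(precision=1,suppress=True)
c=lambda u,v:(150+u/6-.5+.5/6,190+v/5.4-.5)
for n,u,v,z in [('bolt',95,415,22),('bolt2',170,495,22),('cheekA',275,265,92),('cheekB',350,330,92),('hA',567,147,95),('hB',645,222,95),('barend',545,112,92),('barhinge',320,295,92),('baseL',82,415,20),('baseB',175,510,20)]:
    print(n,onz('top0',*c(u,v),z))
d=lambda u,v:(300+u/5-.4,170+v/5-.4)
for n,u,v,z in [('ring',341,272,20),('big',161,250,18),('brass',247,90,20),('mark',375,295,8),('mark2',440,515,8)]:
    print(n,onz('top0',*d(u,v),z))
e=lambda u,v:(170+u/6-.4,130+v/5.4-.4)
print('scene handle',onz('scene0',*e(410,392),88),onz('scene0',*e(480,352),88))
print('scene ring',onz('scene0',260,299,22))
E
```

```text
bolt [424.9 298.1  22. ]
bolt2 [382.3 262.1  22. ]
cheekA [502.  201.5  92. ]
cheekB [468.8 167.6  92. ]
hA [559.2  67.8  95. ]
hB [520.7  33.   95. ]
barend [577.4  77.7  92. ]
barhinge [486.6 181.1  92. ]
baseL [424.9 304.8  20. ]
baseB [374.2 260.1  20. ]
ring [ 536.4 -289.2   20. ]
big [ 551.1 -185.5   18. ]
brass [ 643.9 -238.9   20. ]
mark [ 523.1 -311.7    8. ]
mark2 [ 395.1 -343.5    8. ]
scene handle [520.8  34.3  88. ] [561.4  64.4  88. ]
scene ring [ 536.7 -288.    22. ]
```

Run:
```python
import cv2
a=cv2.imread('pics/top0.png');b=cv2.imread('pics/scene0.png')
cv2.imwrite('pics/zd.png',cv2.resize(a[60:200,150:350],None,fx=4,fy=4,interpolation=2))
cv2.imwrite('pics/ze.png',cv2.resize(b[70:230,230:390],None,fx=3.6,fy=3.6,interpolation=2))
```

```text
(no output)
```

View pics/zd.png

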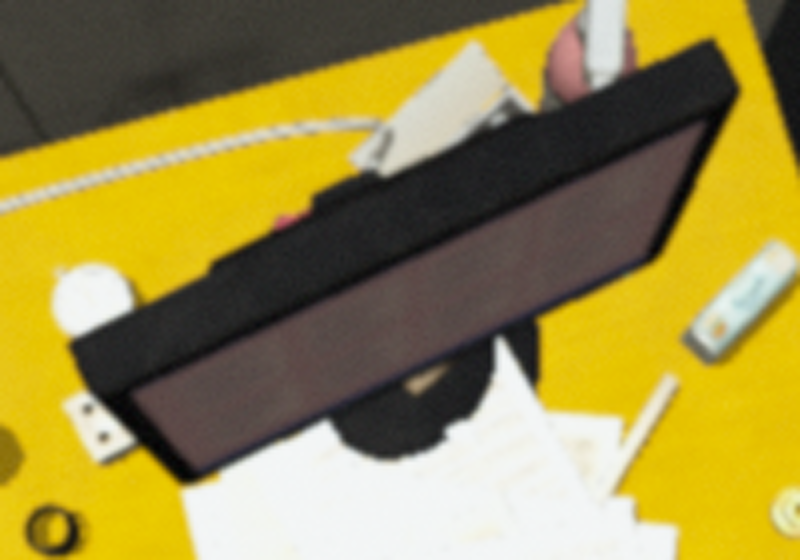

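View pics/ze.png

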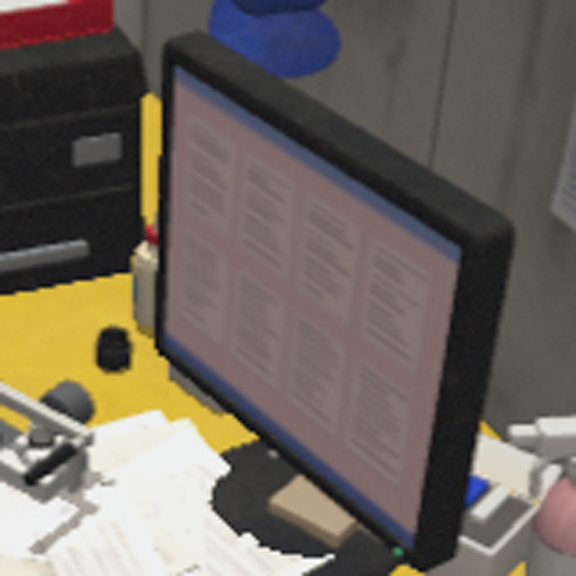

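```bash
cat >> h.py <<'E'
def tri(obs):
    A=np.zeros((3,3));b=np.zeros(3)
    for f,u,v in obs:
        o,r=ray(f,u,v); r=r/np.linalg.norm(r); P=np.eye(3)-np.outer(r,r); A+=P;b+=P@o
    return np.linalg.solve(A,b)
E
python3 - <<'E'
from h import *
np.set_printoptions(precision=1,suppress=True)
t=lambda u,v:('top0',150+u/4,60+v/4); s=lambda u,v:('scene0',230+u/3.6,70+v/3.6)
for n,a,b in [('BL',(185,482),(157,350)),('BR',(650,262),(440,568)),('TLfront',(105,398),(170,62)),('TRfront',(735,90),(470,240)),]:
    p=tri([t(*a),s(*b)]); print(n,p,proj('top0',p)-t(*a)[1:],proj('scene0',p)-s(*b)[1:])
E
```

```text
BL [663.  199.5  86.5] [ 0.  -0.1] [-0.1  0. ]
BR [ 822.3 -129.9   87.3] [ 0.5 -3.2] [-3.1  0.6]
TLfront [664.5 199.1 380.8] [ 0.1 -0.7] [-0.5  0.1]
TRfront [ 812.7 -130.1  399.2] [-0.2  1.2] [ 1.  -0.3]
```

```bash
cat >> h.py <<'E'
def plan(p,yaw,rp=(180,0)):
    s=env.state(); Rm=R.from_euler('xyz',s['ee_rot'],degrees=True)
    Rt=R.from_euler('xyz',[rp[0],rp[1],yaw],degrees=True)
    d=Rm.inv().apply(np.array(p)-s['ee_pos']); w=(Rm.inv()*Rt).as_rotvec()
    print('t',round(s['time_s'],2),'pos',s['ee_pos'].round(1),'rot',s['ee_rot'].round(2),'F',s['force'].round(1),'w',round(s['gripper_width'],1))
    print('delta',d.round(1),'rv',w.round(3))
E
python3 - <<'E'
from h import *
plan((541,50,210),-48.7)
E
```

```text
t 0.15 pos [ 154.3 -553.5  213.3] rot [-1.800e+02  8.000e-02 -7.443e+01] F [ 0.4  0.2 -0.3] w 91.5
delta [-477.6 -534.6    4. ] rv [-0.     0.001 -0.449]
```

Request:
{"method": "drive_tool", "body": {"series": [[0,[-32,-36,0],[0,0,-0.03]],[0,[-64,-72,0],[0,0,-0.06]],[0,[-96,-107,0],[0,0,-0.09]],[0,[-128,-143,0],[0,0,-0.12]],[0,[-160,-178,1],[0,0,-0.15]]]}}

```text
time_s: 0.65
ee_pos: [283.5, -350.3, 212.9]
ee_rot: [-180.0, -0.0, -65.8]
force: [0.3, -0.2, -1.0]
gripper_width: 91.5
```

Run:
```python
from h import *
plan((541,50,210),-48.7)
```

```text
t 0.65 pos [ 283.5 -350.3  212.9] rot [-1.7999e+02 -1.0000e-02 -6.5800e+01] F [ 0.3 -0.2 -1. ] w 91.5
delta [-259.5 -398.9    2.9] rv [-0.    -0.    -0.298]
```

Request:
{"method": "drive_tool", "body": {"series": [[0,[-26,-40,0],[0,0,-0.03]],[0,[-52,-80,0],[0,0,-0.06]],[0,[-78,-120,0],[0,0,-0.09]],[0,[-104,-160,0],[0,0,-0.12]],[0,[-130,-200,1],[0,0,-0.15]]]}}

```text
time_s: 1.15
ee_pos: [412.8, -149.7, 212.1]
ee_rot: [-180.0, -0.0, -57.2]
force: [-0.2, -0.4, 0.1]
gripper_width: 91.3
```

Run:
```python
from h import *
plan((541,50,210),-48.7)
```

```text
t 1.15 pos [ 412.8 -149.7  212.1] rot [-1.7999e+02 -3.0000e-02 -5.7170e+01] F [-0.2 -0.4  0.1] w 91.3
delta [ -98.3 -216.     2. ] rv [-0.    -0.001 -0.148]
```

Request:
{"method": "drive_tool", "body": {"series": [[0,[-20,-43,0],[0,0,-0.03]],[0,[-40,-86,0],[0,0,-0.06]],[0,[-60,-130,0],[0,0,-0.09]],[0,[-80,-173,0],[0,0,-0.12]],[0,[-98,-214,2],[0,0,-0.148]]]}}

```text
time_s: 1.65
ee_pos: [539.8, 48.8, 209.9]
ee_rot: [-180.0, -0.0, -48.6]
force: [0.7, -0.6, -0.5]
gripper_width: 91.5
```

Request:
{"method": "drive_tool", "body": {"series": [[0,[0,0,0],[0,0,0]],[0,[0,0,0],[0,0,0]],[0,[0,0,0],[0,0,0]],[0,[0,0,0],[0,0,0]],[0,[0,0,0],[0,0,0]]]}}

```text
time_s: 2.15
ee_pos: [538.6, 45.7, 210.2]
ee_rot: [-180.0, -0.0, -48.9]
force: [-0.2, 0.0, -0.9]
gripper_width: 91.2
```

Run:
```python
from h import *
d=snap('wrist','wrist1.png');print(d['origin'],d['orientation'])
plan((541,50,210),-48.7)
```

```text
[590.04676411  89.6816683  382.27738717] [ 1.66062398e+02 -8.34353842e-02 -4.88289505e+01]
t 2.2 pos [538.7  45.8 210.2] rot [-1.7999e+02 -2.0000e-02 -4.8850e+01] F [ 0.3  0.4 -0.4] w 91.2
delta [-1.7 -4.5  0.2] rv [-0.    -0.    -0.003]
```

View pics/wrist1.png

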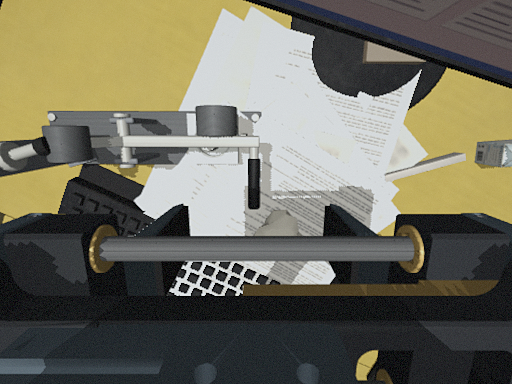

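Run:
```python
import cv2
a=cv2.imread('pics/wrist1.png')
cv2.imwrite('pics/zf.png',cv2.resize(a[95:215,0:270],None,fx=2.9,fy=2.9,interpolation=2))
cv2.imwrite('pics/zg.png',cv2.resize(a[95:215,190:310],None,fx=5,fy=5,interpolation=2))
```

```text
(no output)
```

View pics/zf.png

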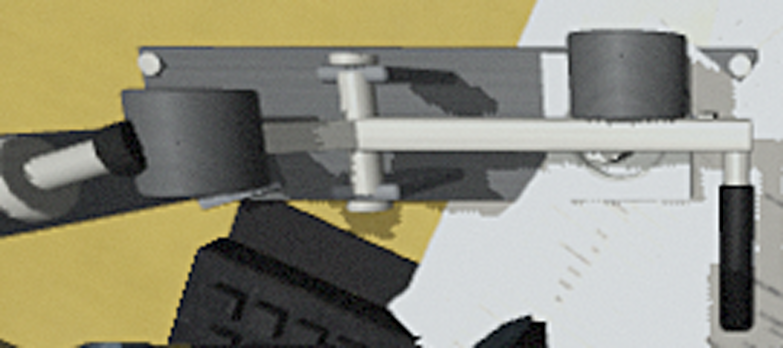

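View pics/zg.png

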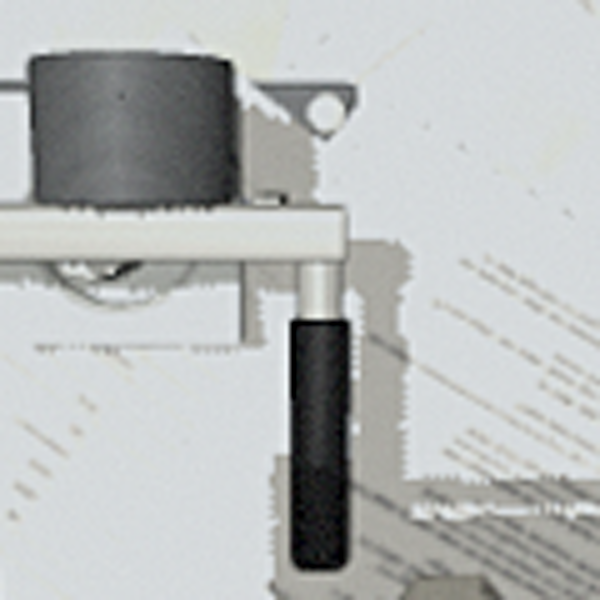

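Run:
```python
from h import *
np.set_printoptions(precision=1,suppress=True)
W='wrist1'
a=onz(W,253.7,158.8,88);b=onz(W,253.6,209,88)
print('sleeve',a,b,(a+b)/2,np.linalg.norm(a-b))
h1=onz(W,352/2.9-.3,62/2.9+95,88);h2=onz(W,365/2.9-.3,190/2.9+95,88)
print('hinge ends',h1,h2,(h1+h2)/2,np.degrees(np.arctan2(*(h1-h2)[[1,0]])))
e1=onz(W,360/2.9,136/2.9+94.7,94);e2=onz(W,750/2.9,136/2.9+94.7,94)
print('bar',e1,e2,np.linalg.norm(e1-e2),np.degrees(np.arctan2(*(e1-e2)[[1,0]])))
print(np.degrees(np.arctan2(*(a-b)[[1,0]])))
```

```text
sleeve [562.2  68.4  88. ] [518.3  30.3  88. ] [540.2  49.4  88. ] 58.20967363739888
hinge ends [503.3 204.5  88. ] [467.3 174.1  88. ] [485.3 189.3  88. ] 40.196358319345855
bar [485.6 185.1  94. ] [580.1  77.   94. ] 143.59119560017788 131.1664608142114
40.92856878542063
```

Run:
```python
from h import *
plan((540.3,49.5,69),-49)
```

```text
t 2.2 pos [538.7  45.8 210.2] rot [-1.7999e+02 -2.0000e-02 -4.8850e+01] F [ 0.3  0.4 -0.4] w 91.2
delta [ -1.8  -3.6 141.2] rv [-0.    -0.     0.003]
```

Request:
{"method": "drive_tool", "body": {"series": [[0,[-1,-3,35],[0,0,0]],[0,[-1.8,-3.6,70],[0,0,0]],[0,[-1.8,-3.6,100],[0,0,0]],[0,[-1.8,-3.6,125],[0,0,0]],[0,[-1.8,-3.6,141],[0,0,0]]]}}

```text
time_s: 2.7
ee_pos: [539.4, 49.8, 67.2]
ee_rot: [179.9, 0.1, -48.8]
force: [0.1, -0.5, -0.1]
gripper_width: 91.4
```

Request:
{"method": "drive_tool", "body": {"series": [[0.5,[0,0,0],[0,0,0]],[0.5,[0,0,0],[0,0,0]],[0.5,[0,0,0],[0,0,0]],[0.5,[0,0,0],[0,0,0]],[0.5,[0,0,0],[0,0,0]]], "squeeze": 10}}

```text
time_s: 3.2
ee_pos: [541.1, 50.4, 69.8]
ee_rot: [-179.9, -0.1, -48.8]
force: [-0.4, 0.0, 0.2]
gripper_width: 54.4
```

Run:
```python
from h import *
d=snap('wrist','wrist2.png')
plan((540.3,49.5,69),-49)
```

```text
t 3.25 pos [540.9  50.4  69.6] rot [-1.7994e+02 -5.0000e-02 -4.8760e+01] F [-0.  -0.6 -0.3] w 49.8
delta [0.3 1.1 0.6] rv [-0.001 -0.001  0.004]
```

View pics/wrist2.png

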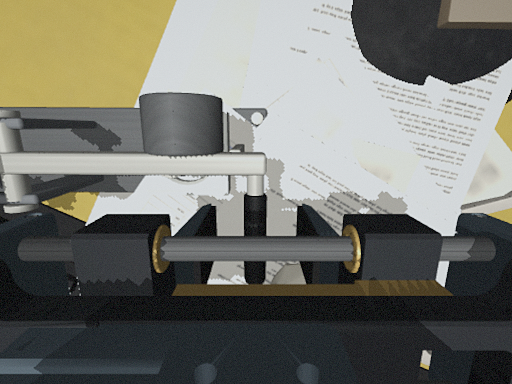

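Request:
{"method": "drive_tool", "body": {"series": [[0.75,[0,0,0],[0,0,0]],[0.8,[0,0,0],[0,0,0]],[0.9,[0,0,0],[0,0,0]],[0.95,[0,0,0],[0,0,0]],[0.95,[0,0,0],[0,0,0]]], "squeeze": 10}}

```text
time_s: 3.75
ee_pos: [540.2, 50.8, 68.9]
ee_rot: [180.0, 0.1, -48.8]
force: [-1.9, 2.0, 0.4]
gripper_width: 13.8
```

Request:
{"method": "drive_tool", "body": {"series": [[0.95,[0,0,0],[0,0,0]],[0.95,[0,0,0],[0,0,0]],[0.95,[0,0,0],[0,0,0]],[0.95,[0,0,0],[0,0,0]],[0.95,[0,0,0],[0,0,0]]]}}

```text
time_s: 4.25
ee_pos: [540.1, 50.8, 68.8]
ee_rot: [180.0, 0.1, -48.8]
force: [-1.8, 5.0, 1.4]
gripper_width: 13.7
```

```bash
cat >> h.py <<'E'
def arc(t0,t1,n=5):
    for t in np.linspace(t0,t1,n+1)[1:]:
        print(round(t,3),[round(140*(np.cos(t)-np.cos(t0)),1),0,round(-140*(np.sin(t)-np.sin(t0)),1)])
def th():
    s=env.state();Rm=R.from_euler('xyz',s['ee_rot'],degrees=True); g=s['ee_pos']+Rm.apply([0,0,-19])
    H=np.array([484,186,88.]);v=g-H;ny=np.array([.656,-.755,0]);xf=np.array([.755,.656,0])
    a=v@ny;print('t',round(s['time_s'],2),'theta',round(np.arctan2(v[2],a),3),'r',round(np.hypot(a,v[2]),1),'x',round(v@xf,1),'F(out,x,z)',round(s['force']@ny,1),round(s['force']@xf,1),round(s['force'][2],1),'w',round(s['gripper_width'],1))
E
python3 -c "
from h import *
th()
arc(0,.4);arc(.4,.8);arc(.8,1.2)"
```

```text
t 4.25 theta -0.001 r 138.9 x -46.3 F(out,x,z) -4.9 1.9 1.4 w 13.7
0.08 [np.float64(-0.4), 0, np.float64(-11.2)]
0.16 [np.float64(-1.8), 0, np.float64(-22.3)]
0.24 [np.float64(-4.0), 0, np.float64(-33.3)]
0.32 [np.float64(-7.1), 0, np.float64(-44.0)]
0.4 [np.float64(-11.1), 0, np.float64(-54.5)]
0.48 [np.float64(-4.8), 0, np.float64(-10.1)]
0.56 [np.float64(-10.3), 0, np.float64(-19.8)]
0.64 [np.float64(-16.7), 0, np.float64(-29.1)]
0.72 [np.float64(-23.7), 0, np.float64(-37.8)]
0.8 [np.float64(-31.4), 0, np.float64(-45.9)]
0.88 [np.float64(-8.3), 0, np.float64(-7.5)]
0.96 [np.float64(-17.2), 0, np.float64(-14.3)]
1.04 [np.float64(-26.7), 0, np.float64(-20.3)]
1.12 [np.float64(-36.5), 0, np.float64(-25.6)]
1.2 [np.float64(-46.8), 0, np.float64(-30.1)]
```

Request:
{"method": "drive_tool", "body": {"series": [[0.95,[-1.2,0,-8],[0,0,0]],[0.95,[-2,0,-18],[0,0,0]],[0.95,[-4,0,-29],[0,0,0]],[0.95,[-7,0,-40],[0,0,0]],[0.95,[-11,0,-51],[0,0,0]]]}}

```text
time_s: 4.75
ee_pos: [534.1, 57.9, 121.5]
ee_rot: [-180.0, -0.2, -48.7]
force: [2.1, -3.2, -2.1]
gripper_width: 13.4
```

```bash
python3 -c "
from h import *
th();snap('scene','s1.png')"
```

```text
t 4.75 theta 0.385 r 139.8 x -46.3 F(out,x,z) 3.8 -0.5 -2.1 w 13.4
```

View pics/s1.png

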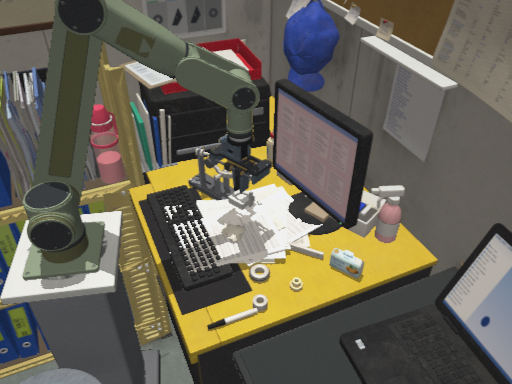

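Request:
{"method": "drive_tool", "body": {"series": [[0.95,[-4.5,0,-10],[0,0,0]],[0.95,[-10,0,-20],[0,0,0]],[0.95,[-16,0,-29.5],[0,0,0]],[0.95,[-23,0,-38],[0,0,0]],[0.95,[-30.5,0,-46],[0,0,0]]]}}

```text
time_s: 5.3
ee_pos: [515.9, 78.9, 168.7]
ee_rot: [-179.9, -0.6, -48.7]
force: [4.8, -9.9, 4.9]
gripper_width: 13.8
```

```bash
python3 -c "
from h import *
th();arc(.79,1.19)"
```

```text
t 5.3 theta 0.776 r 142.3 x -46.2 F(out,x,z) 10.6 -2.9 4.9 w 13.8
0.87 [np.float64(-8.3), 0, np.float64(-7.6)]
0.95 [np.float64(-17.1), 0, np.float64(-14.4)]
1.03 [np.float64(-26.5), 0, np.float64(-20.6)]
1.11 [np.float64(-36.3), 0, np.float64(-25.9)]
1.19 [np.float64(-46.5), 0, np.float64(-30.5)]
```

Request:
{"method": "drive_tool", "body": {"series": [[0.95,[-6.8,0,-8.5],[0,0,0]],[0.95,[-15.5,0,-15.5],[0,0,0]],[0.95,[-25,0,-21.5],[0,0,0]],[0.95,[-34.5,0,-27],[0,0,0]],[0.95,[-44.5,0,-31.5],[0,0,0]]]}}

```text
time_s: 5.8
ee_pos: [486.0, 113.7, 200.8]
ee_rot: [-179.8, -0.4, -48.7]
force: [1.8, -5.4, 8.0]
gripper_width: 13.9
```

```bash
python3 -c "
from h import *
th();arc(1.18,1.43);snap('wrist','w3.png')"
```

```text
t 5.8 theta 1.171 r 143.1 x -46.0 F(out,x,z) 5.2 -2.2 8.0 w 13.9
1.23 [np.float64(-6.5), 0, np.float64(-2.5)]
1.28 [np.float64(-13.2), 0, np.float64(-4.7)]
1.33 [np.float64(-19.9), 0, np.float64(-6.5)]
1.38 [np.float64(-26.8), 0, np.float64(-8.0)]
1.43 [np.float64(-33.7), 0, np.float64(-9.2)]
```

View pics/w3.png

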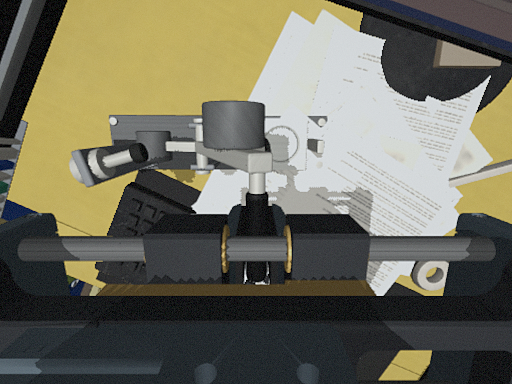

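Request:
{"method": "drive_tool", "body": {"series": [[0.95,[-6,0,-3.5],[0,0,0]],[0.95,[-12.5,0,-5.7],[0,0,0]],[0.95,[-19,0,-7.5],[0,0,0]],[0.95,[-26,0,-9],[0,0,0]],[0.95,[-33,0,-10.2],[0,0,0]]]}}

```text
time_s: 6.35
ee_pos: [462.7, 140.4, 209.5]
ee_rot: [-179.8, -0.1, -48.8]
force: [1.3, 0.2, 3.8]
gripper_width: 13.5
```

```bash
python3 -c "
from h import *
th();arc(1.43,1.63)
p=onz('w3',147,152,148);v=p-np.array([484,186,88]);print(p,v@np.array([-.656,.755,0]),v@np.array([.755,.656,0]))
a=cv2.imread('pics/w3.png');cv2.imwrite('pics/w3z.png',cv2.resize(a[90:210,60:280],None,fx=3.6,fy=3.6,interpolation=2))"
```

```text
t 6.35 theta 1.427 r 141.9 x -46.1 F(out,x,z) 0.7 1.1 3.8 w 13.5
1.47 [np.float64(-5.6), 0, np.float64(-0.7)]
1.51 [np.float64(-11.1), 0, np.float64(-1.1)]
1.55 [np.float64(-16.7), 0, np.float64(-1.4)]
1.59 [np.float64(-22.3), 0, np.float64(-1.4)]
1.63 [np.float64(-27.9), 0, np.float64(-1.1)]
[461.73613662 212.43896555 148.        ] 34.56651336520623 0.5347445492133667
```

View pics/w3z.png

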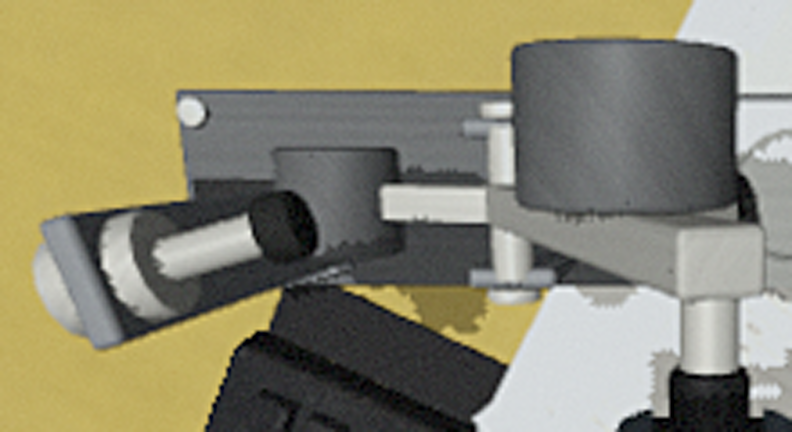

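```bash
cat >> h.py <<'E'
def tf():
    th(); s=env.state();Rm=R.from_euler('xyz',s['ee_rot'],degrees=True); g=s['ee_pos']+Rm.apply([0,0,-19])
    v=g-np.array([484,186,88.]);ny=np.array([.656,-.755,0]);t=np.arctan2(v[2],v@ny);f=s['force']
    a=f@ny; print('F tang(+opening)',round(-a*np.sin(t)+f[2]*np.cos(t),2),'rad',round(a*np.cos(t)+f[2]*np.sin(t),2),'arc mm',round(t*140,1))
E
python3 -c "
from h import *
tf()"
```

```text
t 6.35 theta 1.427 r 141.9 x -46.1 F(out,x,z) 0.7 1.1 3.8 w 13.5
F tang(+opening) -0.16 rad 3.84 arc mm 199.7
```

Request:
{"method": "drive_tool", "body": {"series": [[0.95,[-5.6,0,-1.2],[0,0,0]],[0.95,[-11.1,0,-1.8],[0,0,0]],[0.95,[-16.7,0,-2.2],[0,0,0]],[0.95,[-22.3,0,-2.3],[0,0,0]],[0.95,[-28,0,-2],[0,0,0]]]}}

```text
time_s: 6.85
ee_pos: [443.8, 161.9, 209.6]
ee_rot: [-179.9, 0.0, -48.8]
force: [3.4, 3.2, 0.5]
gripper_width: 13.5
```

```bash
python3 -c "
from h import *
tf();arc(1.63,1.83)"
```

```text
t 6.85 theta 1.629 r 140.8 x -46.2 F(out,x,z) -0.2 4.6 0.5 w 13.5
F tang(+opening) 0.16 rad 0.55 arc mm 228.0
1.67 [np.float64(-5.6), 0, np.float64(0.4)]
1.71 [np.float64(-11.1), 0, np.float64(1.1)]
1.75 [np.float64(-16.7), 0, np.float64(2.0)]
1.79 [np.float64(-22.2), 0, np.float64(3.1)]
1.83 [np.float64(-27.6), 0, np.float64(4.4)]
```

Request:
{"method": "drive_tool", "body": {"series": [[0.95,[-4.2,-0.4,0.2],[0,0,0]],[0.95,[-8.4,-0.4,0.7],[0,0,0]],[0.95,[-12.5,-0.4,1.3],[0,0,0]],[0.95,[-16.7,-0.4,2],[0,0,0]],[0.95,[-20.8,-0.4,2.8],[0,0,0]]]}}

```text
time_s: 7.35
ee_pos: [430.0, 177.1, 206.6]
ee_rot: [180.0, 0.0, -48.8]
force: [2.7, 3.2, -1.0]
gripper_width: 14.1
```

```bash
python3 -c "
from h import *
tf();arc(1.78,1.88)"
```

```text
t 7.35 theta 1.777 r 140.6 x -46.6 F(out,x,z) -0.6 4.2 -1.0 w 14.1
F tang(+opening) 0.84 rad -0.85 arc mm 248.8
1.8 [np.float64(-2.7), 0, np.float64(0.6)]
1.82 [np.float64(-5.5), 0, np.float64(1.3)]
1.84 [np.float64(-8.2), 0, np.float64(2.0)]
1.86 [np.float64(-10.9), 0, np.float64(2.8)]
1.88 [np.float64(-13.5), 0, np.float64(3.6)]
```

Request:
{"method": "drive_tool", "body": {"series": [[0.95,[-2.7,-0.4,0.6],[0,0,0]],[0.95,[-5.5,-0.4,1.3],[0,0,0]],[0.95,[-8.2,-0.4,2],[0,0,0]],[0.95,[-10.9,-0.4,2.8],[0,0,0]],[0.95,[-13.5,-0.4,3.6],[0,0,0]]]}}

```text
time_s: 7.85
ee_pos: [421.1, 187.2, 203.0]
ee_rot: [179.9, 0.0, -48.8]
force: [1.1, 2.4, -0.2]
gripper_width: 13.7
```

```bash
python3 -c "
from h import *
tf();arc(1.88,1.93);snap('wrist','w4.png');snap('scene','s4.png')
b=cv2.imread('pics/s4.png');cv2.imwrite('pics/s4z.png',cv2.resize(b[110:220,160:290],None,fx=6,fy=5.4,interpolation=2))"
```

```text
t 7.85 theta 1.876 r 140.4 x -46.7 F(out,x,z) -1.1 2.5 -0.2 w 13.7
F tang(+opening) 1.09 rad 0.16 arc mm 262.6
1.89 [np.float64(-1.3), 0, np.float64(0.4)]
1.9 [np.float64(-2.7), 0, np.float64(0.9)]
1.91 [np.float64(-4.0), 0, np.float64(1.3)]
1.92 [np.float64(-5.3), 0, np.float64(1.8)]
1.93 [np.float64(-6.6), 0, np.float64(2.3)]
```

View pics/w4.png

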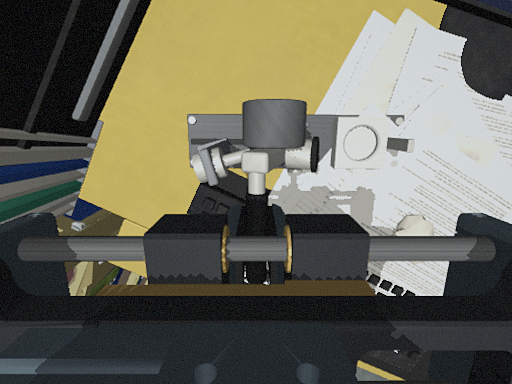

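View pics/s4z.png

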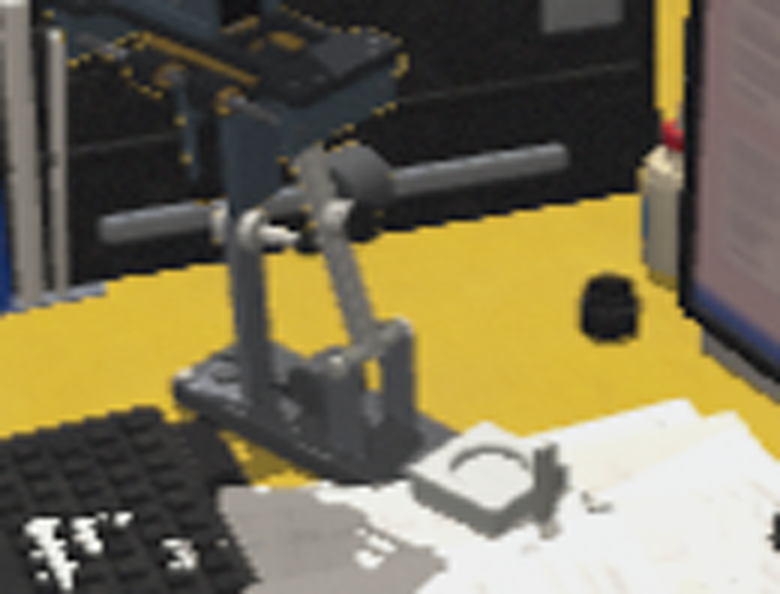

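Request:
{"method": "drive_tool", "body": {"series": [[0.95,[-1.3,-0.3,0.4],[0,0,0]],[0.95,[-2.7,-0.3,0.9],[0,0,0]],[0.95,[-4,-0.3,1.3],[0,0,0]],[0.95,[-5.3,-0.3,1.8],[0,0,0]],[0.95,[-5.3,-0.3,1.8],[0,0,0]]]}}

```text
time_s: 8.45
ee_pos: [417.6, 191.2, 201.0]
ee_rot: [179.9, 0.0, -48.8]
force: [-1.1, -0.0, -0.6]
gripper_width: 13.7
```

```bash
python3 -c "
from h import *
tf();arc(1.92,1.97)"
```

```text
t 8.45 theta 1.916 r 140.3 x -46.7 F(out,x,z) -0.7 -0.9 -0.6 w 13.7
F tang(+opening) 0.88 rad -0.31 arc mm 268.2
1.93 [np.float64(-1.3), 0, np.float64(0.5)]
1.94 [np.float64(-2.6), 0, np.float64(1.0)]
1.95 [np.float64(-3.9), 0, np.float64(1.5)]
1.96 [np.float64(-5.2), 0, np.float64(2.0)]
1.97 [np.float64(-6.5), 0, np.float64(2.6)]
```

Request:
{"method": "drive_tool", "body": {"series": [[0.95,[-0.8,0,0.3],[0,0,0]],[0.95,[-1.6,0,0.6],[0,0,0]],[0.95,[-2.4,0,0.9],[0,0,0]],[0.95,[-2.8,0,1],[0,0,0]],[0.95,[-2.8,0,1],[0,0,0]]]}}

```text
time_s: 8.95
ee_pos: [415.9, 193.3, 200.1]
ee_rot: [179.9, 0.0, -48.8]
force: [-4.9, -2.1, -1.8]
gripper_width: 13.8
```

```bash
python3 -c "
from h import *
tf();snap('wrist','w5.png');tf()
a=cv2.imread('pics/w5.png');cv2.imwrite('pics/w5z.png',cv2.resize(a[95:225,180:330],None,fx=5,fy=4.5,interpolation=2))"
```

```text
t 8.95 theta 1.936 r 140.4 x -46.6 F(out,x,z) -1.6 -5.0 -1.8 w 13.8
F tang(+opening) 2.18 rad -1.12 arc mm 271.0
t 9.0 theta 1.936 r 140.4 x -46.6 F(out,x,z) -2.4 -4.0 -0.7 w 13.6
F tang(+opening) 2.51 rad 0.24 arc mm 271.0
```

View pics/w5z.png

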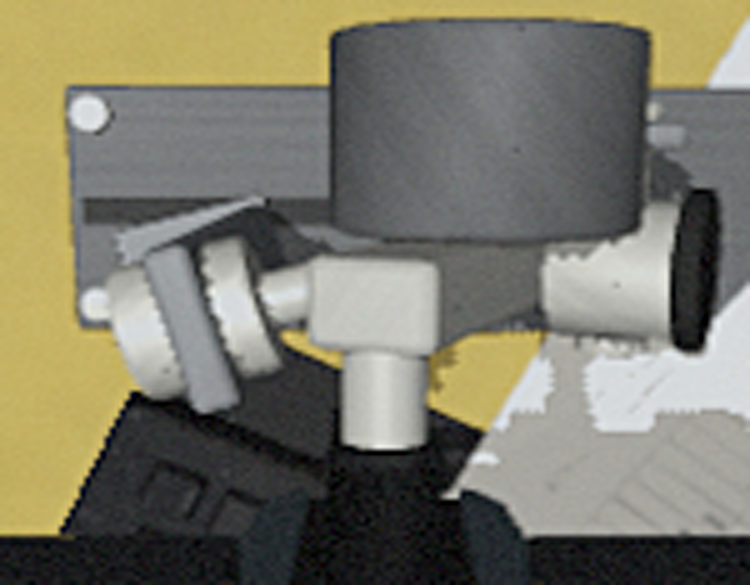

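Request:
{"method": "drive_tool", "body": {"series": [[0.95,[-0.8,0.3,0.3],[0,0,0]],[0.95,[-1.6,0.4,0.6],[0,0,0]],[0.95,[-2.4,0.4,1],[0,0,0]],[0.95,[-2.6,0.4,1.1],[0,0,0]],[0.95,[-2.6,0.4,1.1],[0,0,0]]]}}

```text
time_s: 9.5
ee_pos: [414.3, 195.2, 199.3]
ee_rot: [180.0, 0.0, -48.8]
force: [-4.3, -1.4, -1.7]
gripper_width: 13.6
```

```bash
python3 -c "
from h import *
tf()"
```

```text
t 9.5 theta 1.955 r 140.5 x -46.5 F(out,x,z) -1.7 -4.1 -1.7 w 13.6
F tang(+opening) 2.25 rad -0.91 arc mm 273.7
```

Request:
{"method": "drive_tool", "body": {"series": [[0.95,[-0.8,0.3,0.3],[0,0,0]],[0.95,[-1.6,0.4,0.7],[0,0,0]],[0.95,[-2.4,0.4,1],[0,0,0]],[0.95,[-2.6,0.4,1.2],[0,0,0]],[0.95,[-2.6,0.4,1.2],[0,0,0]]]}}

```text
time_s: 10.0
ee_pos: [412.9, 197.0, 198.4]
ee_rot: [-180.0, -0.0, -48.7]
force: [-2.0, -3.7, 0.5]
gripper_width: 13.9
```

```bash
python3 -c "
from h import *
tf()"
```

```text
t 10.0 theta 1.973 r 140.6 x -46.5 F(out,x,z) 1.5 -3.9 0.5 w 13.9
F tang(+opening) -1.57 rad -0.17 arc mm 276.2
```

Request:
{"method": "drive_tool", "body": {"series": [[0.95,[0,0,0],[0,0,0]],[0.95,[0,0,0],[0,0,0]],[0.95,[0,0,0],[0,0,0]],[0.95,[0,0,0],[0,0,0]],[0.95,[0,0,0],[0,0,0]]]}}

```text
time_s: 10.5
ee_pos: [412.8, 197.1, 198.3]
ee_rot: [-180.0, -0.0, -48.8]
force: [-1.1, -2.0, 2.2]
gripper_width: 13.7
```

```bash
python3 -c "
from h import *
tf();snap('scene','s6.png');tf();snap('wrist','w6.png');tf();snap('top','t6.png');tf()"
```

```text
t 10.5 theta 1.974 r 140.6 x -46.5 F(out,x,z) 0.8 -2.2 2.2 w 13.7
F tang(+opening) -1.56 rad 1.72 arc mm 276.3
t 10.55 theta 1.974 r 140.5 x -46.5 F(out,x,z) -0.1 -2.9 1.0 w 13.6
F tang(+opening) -0.32 rad 0.92 arc mm 276.3
t 10.6 theta 1.974 r 140.6 x -46.5 F(out,x,z) 0.4 -1.8 1.7 w 13.7
F tang(+opening) -1.06 rad 1.41 arc mm 276.3
t 10.65 theta 1.974 r 140.6 x -46.5 F(out,x,z) 0.2 -1.4 0.6 w 13.3
F tang(+opening) -0.38 rad 0.48 arc mm 276.3
```

```bash
python3 -c "
import cv2
b=cv2.imread('pics/s6.png');cv2.imwrite('pics/s6z.png',cv2.resize(b[110:220,160:290],None,fx=6,fy=5.4,interpolation=2))"
```

```text
(no output)
```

View pics/s6z.png

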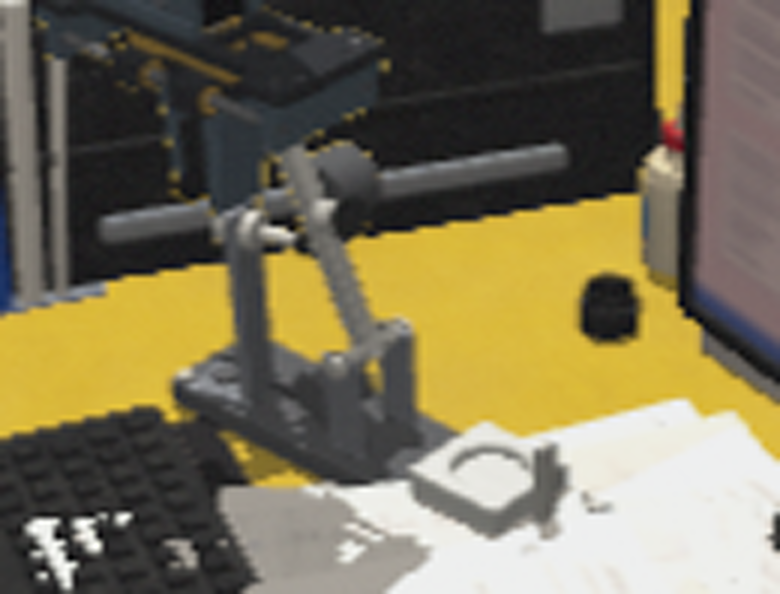

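Request:
{"method": "drive_tool", "body": {"series": [[0.83,[0,0,0],[0,0,0]],[0.8,[0,0,0],[0,0,0]],[0.7,[0,0,0],[0,0,0]],[0.6,[0,0,0],[0,0,0]],[0.5,[0,0,0],[0,0,0]]]}}

```text
time_s: 11.15
ee_pos: [412.6, 197.1, 198.1]
ee_rot: [-180.0, -0.0, -48.8]
force: [-1.3, -0.0, -0.3]
gripper_width: 39.4
```

Request:
{"method": "drive_tool", "body": {"series": [[0.5,[0,0,0],[0,0,0]],[0.5,[0,0,0],[0,0,0]],[0.5,[0,0,0],[0,0,0]],[0.5,[0,0,0],[0,0,0]],[0.5,[0,0,0],[0,0,0]]]}}

```text
time_s: 11.65
ee_pos: [412.5, 197.0, 198.1]
ee_rot: [180.0, -0.0, -48.8]
force: [0.7, -0.5, -0.1]
gripper_width: 45.4
```

```bash
python3 -c "
from h import *
tf();snap('wrist','w7.png');tf()"
```

```text
t 11.65 theta 1.975 r 140.4 x -46.8 F(out,x,z) 0.8 0.1 -0.1 w 45.4
F tang(+opening) -0.72 rad -0.46 arc mm 276.4
t 11.7 theta 1.975 r 140.4 x -46.8 F(out,x,z) -0.1 0.3 -1.0 w 45.2
F tang(+opening) 0.43 rad -0.86 arc mm 276.5
```

View pics/w7.png

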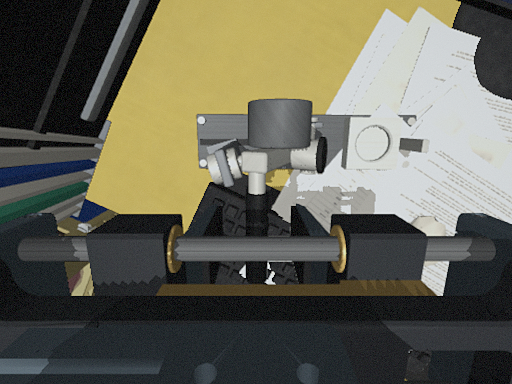

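Request:
{"method": "drive_tool", "body": {"series": [[0.5,[0,0,-15],[0,0,0]],[0.5,[0,0,-45],[0,0,0]],[0.4,[10,0,-75],[0,0,0]],[0.3,[40,0,-85],[0,0,0]],[0.3,[75,0,-85],[0,0,0]]]}}

```text
time_s: 12.2
ee_pos: [463.2, 140.8, 285.6]
ee_rot: [-179.7, -0.1, -48.6]
force: [0.4, 0.8, -0.1]
gripper_width: 63.4
```

Request:
{"method": "drive_tool", "body": {"series": [[0.3,[45,0,0],[0,0,0]],[0.3,[85,0,0],[0,0,0]],[0.3,[85,0,0],[0,0,0]],[0.3,[85,0,0],[0,0,0]],[0.3,[85,0,0],[0,0,0]]]}}

```text
time_s: 12.7
ee_pos: [517.3, 77.3, 283.1]
ee_rot: [180.0, 0.0, -48.7]
force: [0.1, -0.5, 0.4]
gripper_width: 63.7
```

```bash
python3 -c "
from h import *
tf();snap('wrist','w8.png');snap('scene','s8.png')
a=cv2.imread('pics/w8.png');cv2.imwrite('pics/w8z.png',cv2.resize(a[80:220,60:300],None,fx=3.3,fy=3.3,interpolation=2))"
```

```text
t 12.7 theta 1.119 r 238.0 x -46.2 F(out,x,z) 0.4 -0.3 0.4 w 63.7
F tang(+opening) -0.2 rad 0.52 arc mm 156.6
```

View pics/w8.png

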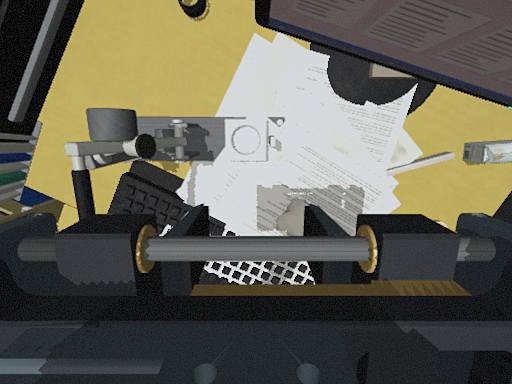

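View pics/w8z.png

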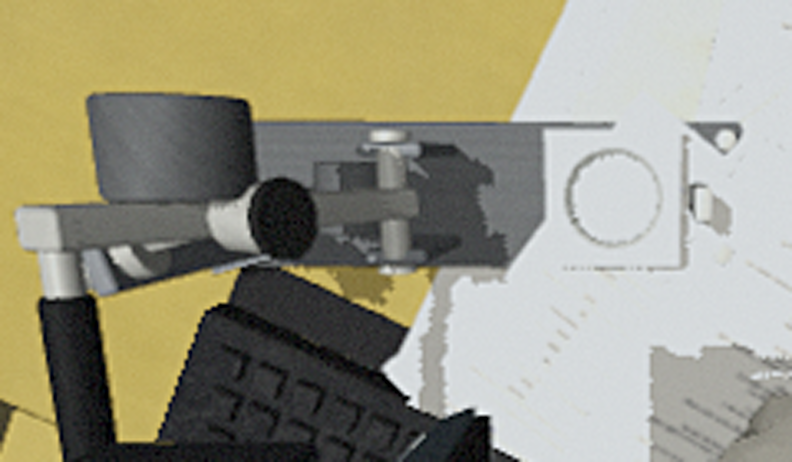

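```bash
python3 -c "
from h import *
np.set_printoptions(precision=1,suppress=True)
p=onz('w8',60+614/3.3-.35,80+197/3.3-.35,42);print(p)
print(np.array([484,186,0])+88*np.array([.656,-.755,0]))
p=onz('w7',373.3,141,42);print(p)
plan((p[0]-30,p[1]-35,150),-48.7)
"
```

```text
[543.7 120.4  42. ]
[541.7 119.6   0. ]
[545.1 122.2  42. ]
t 12.8 pos [517.2  77.6 283.3] rot [-180.     0.   -48.7] F [-0.1 -0.1  0. ] w 63.7
delta [ -8.6  -4.7 133.3] rv [-0.  0.  0.]
```

Request:
{"method": "drive_tool", "body": {"series": [[0.3,[0,0,40],[0,0,0]],[0.3,[0,0,80],[0,0,0]],[0.3,[0,0,115],[0,0,0]],[0.3,[0,0,140],[0,0,0]],[0.3,[0,0,140],[0,0,0]]]}}

```text
time_s: 13.3
ee_pos: [514.9, 77.2, 140.1]
ee_rot: [179.6, 0.2, -48.7]
force: [-0.5, -0.5, 0.4]
gripper_width: 63.6
```

```bash
python3 -c "
from h import *
tf();snap('wrist','w9.png')
a=cv2.imread('pics/w9.png');cv2.imwrite('pics/w9z.png',cv2.resize(a[80:220,180:340],None,fx=4,fy=4,interpolation=2))"
```

```text
t 13.3 theta 0.607 r 124.8 x -48.0 F(out,x,z) 0.1 -0.8 0.4 w 63.6
F tang(+opening) 0.26 rad 0.24 arc mm 85.0
```

View pics/w9z.png

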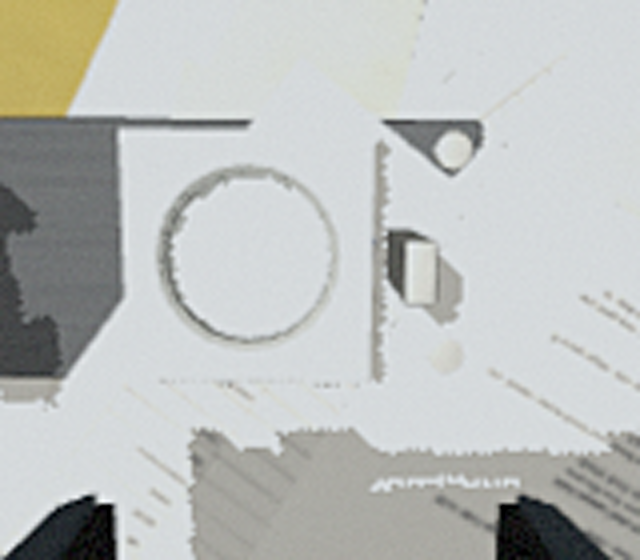

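```bash
python3 -c "
from h import *
np.set_printoptions(precision=1,suppress=True)
for u,v in [(248,256),(157,256),(339,256),(248,164),(248,348)]: print(onz('w9',180+u/4-.4,80+v/4-.4,42))
snap('wrist','w10.png');print(onz('w10',180+248/4-.4,80+256/4-.4,42))
a=cv2.imread('pics/w10.png');cv2.imwrite('pics/w10z.png',cv2.resize(a[80:220,180:340],None,fx=4,fy=4,interpolation=2))
plan((515,78,200),-49)
"
```

```text
[543.3 120.8  42. ]
[528.2 138.   42. ]
[558.4 103.7  42. ]
[560.2 135.3  42. ]
[525.7 105.7  42. ]
[545.5 121.   42. ]
t 13.4 pos [518.1  77.4 143.9] rot [-180.    -0.   -48.7] F [0.3 0.2 0.8] w 63.9
delta [ -2.5   1.9 -56.1] rv [-0. -0.  0.]
```

View pics/w10z.png

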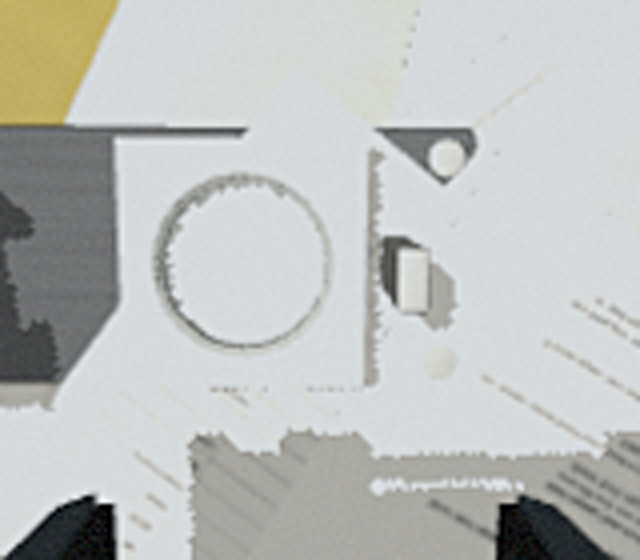

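```bash
python3 -c "
from h import *
np.set_printoptions(precision=1,suppress=True)
print(onz('w10',180+243/4-.4,80+264/4-.4,42))
"
```

```text
[543.1 120.7  42. ]
```

```bash
python3 -c "
from h import *
plan((508,-327,150),-35)
"
```

```text
t 13.4 pos [518.1  77.4 143.9] rot [-1.7997e+02 -2.0000e-02 -4.8690e+01] F [0.3 0.2 0.8] w 63.9
delta [297.1 274.5  -6.2] rv [-0.001 -0.    -0.239]
```

Request:
{"method": "drive_tool", "body": {"series": [[0.3,[32,30,-4],[0,0,-0.02]],[0.3,[65,60,-6],[0,0,-0.05]],[0.3,[98,90,-6],[0,0,-0.08]],[0.3,[131,121,-6],[0,0,-0.1]],[0.3,[165,152,-6],[0,0,-0.13]]]}}

```text
time_s: 13.9
ee_pos: [513.7, -149.4, 152.0]
ee_rot: [-179.9, -0.3, -41.2]
force: [-0.2, 0.0, 0.6]
gripper_width: 63.7
```

```bash
python3 -c "
from h import *
plan((508,-327,150),-35)
"
```

```text
t 13.9 pos [ 513.7 -149.4  152. ] rot [-179.87   -0.28  -41.21] F [-0.2  0.   0.6] w 63.7
delta [112.7 137.4   2.2] rv [-0.002 -0.005 -0.108]
```

Request:
{"method": "drive_tool", "body": {"series": [[0.3,[30,36,2],[0,0,-0.02]],[0.3,[60,73,2],[0,0,-0.05]],[0.3,[90,110,2],[0,0,-0.08]],[0.3,[112,137,2],[0,0,-0.11]],[0.3,[112,137,2],[0,0,-0.11]]]}}

```text
time_s: 14.4
ee_pos: [507.2, -329.4, 149.6]
ee_rot: [179.9, -0.4, -35.2]
force: [-0.3, 0.7, 0.2]
gripper_width: 63.8
```

Request:
{"method": "drive_tool", "body": {"series": [[0.3,[0,0,10],[0,0,0]],[0.3,[0,0,20],[0,0,0]],[0.3,[0,0,20],[0,0,0]],[0.3,[0,0,20],[0,0,0]],[0.3,[0,0,20],[0,0,0]]]}}

```text
time_s: 14.9
ee_pos: [506.6, -323.8, 127.4]
ee_rot: [180.0, -0.0, -34.9]
force: [-0.8, -0.5, -0.1]
gripper_width: 63.6
```

```bash
python3 -c "
from h import *
snap('wrist','w11.png')
plan((508,-327,150),-35)
a=cv2.imread('pics/w11.png');cv2.imwrite('pics/w11z.png',cv2.resize(a[60:220,160:360],None,fx=4,fy=4,interpolation=2))"
```

```text
t 14.95 pos [ 506.6 -324.   127.5] rot [ 1.800e+02 -4.000e-02 -3.496e+01] F [-0.3  0.2 -0.4] w 63.9
delta [  2.9   1.6 -22.5] rv [ 0.    -0.001  0.001]
```

View pics/w11z.png

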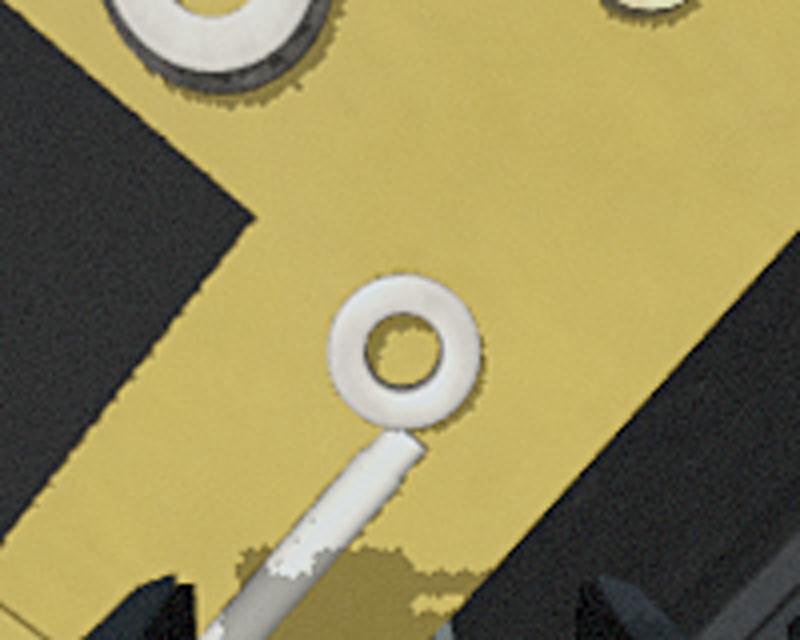

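```bash
python3 -c "
from h import *
np.set_printoptions(precision=1,suppress=True)
p=onz('w11',160+404.5/4-.4,60+352/4-.4,22);print(p)
plan((p[0],p[1],60),-35)
plan((p[0],p[1],12),-35)
"
```

```text
[ 537.7 -289.4   22. ]
t 14.95 pos [ 506.6 -324.   127.5] rot [180.  -0. -35.] F [-0.3  0.2 -0.4] w 63.9
delta [  5.7 -46.2  67.5] rv [ 0. -0.  0.]
t 14.95 pos [ 506.6 -324.   127.5] rot [180.  -0. -35.] F [-0.3  0.2 -0.4] w 63.9
delta [  5.6 -46.2 115.5] rv [ 0. -0.  0.]
```

Request:
{"method": "drive_tool", "body": {"series": [[0.3,[3,-23,20],[0,0,0]],[0.3,[5.2,-46,45],[0,0,0]],[0.3,[5.2,-46,70],[0,0,0]],[0.3,[5.2,-46,85],[0,0,0]],[0.3,[5.2,-46,85],[0,0,0]]]}}

```text
time_s: 15.45
ee_pos: [535.6, -288.6, 40.1]
ee_rot: [180.0, 0.3, -35.0]
force: [-0.2, -0.3, -0.9]
gripper_width: 64.0
```

Request:
{"method": "drive_tool", "body": {"series": [[0.3,[0,0,5],[0,0,0]],[0.3,[0,0,10],[0,0,0]],[0.3,[0,0,15],[0,0,0]],[0.3,[0,0,20],[0,0,0]],[0.3,[0,0,20],[0,0,0]]]}}

```text
time_s: 15.95
ee_pos: [536.4, -289.7, 21.6]
ee_rot: [180.0, 0.1, -35.0]
force: [0.3, -0.1, 0.8]
gripper_width: 63.8
```

```bash
python3 -c "
from h import *
snap('wrist','w12.png');
plan((537.3,-289.2,12),-35)
"
```

```text
t 16.0 pos [ 536.6 -289.7   21.9] rot [ 1.7999e+02  3.0000e-02 -3.5020e+01] F [ 0.5 -0.6 -0. ] w 63.8
delta [ 0.3 -0.8  9.9] rv [ 0.     0.001 -0.   ]
```

View pics/w12.png

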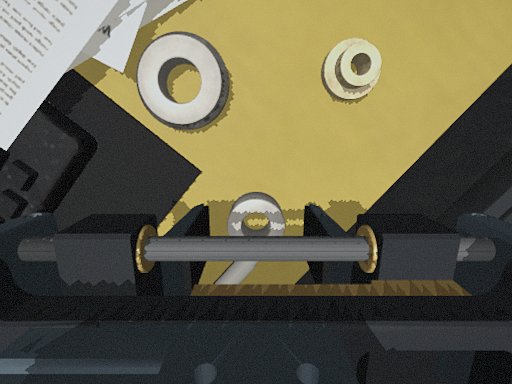

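Ring (256,215) sits centred between the fingers. Lower to 12 mm and close.

Request:
{"method": "drive_tool", "body": {"series": [[0.3,[0.3,-0.8,5],[0,0,0]],[0.3,[0.3,-0.8,9.5],[0,0,0]],[0.3,[0.3,-0.8,9.5],[0,0,0]],[0.45,[0.3,-0.8,9.5],[0,0,0]],[0.5,[0.3,-0.8,9.5],[0,0,0]]], "squeeze": 12}}

```text
time_s: 16.5
ee_pos: [537.6, -289.4, 12.7]
ee_rot: [180.0, -0.0, -35.0]
force: [-0.8, 0.5, 0.6]
gripper_width: 50.2
```

Request:
{"method": "drive_tool", "body": {"series": [[0.55,[0,0,0],[0,0,0]],[0.6,[0,0,0],[0,0,0]],[0.7,[0,0,0],[0,0,0]],[0.7,[0,0,0],[0,0,0]],[0.7,[0,0,0],[0,0,0]]], "squeeze": 12}}

```text
time_s: 17.0
ee_pos: [537.5, -289.3, 12.8]
ee_rot: [180.0, -0.0, -35.0]
force: [-1.1, 0.7, 1.9]
gripper_width: 38.4
```

```bash
python3 -c "
from h import *
plan((537.3,-289.2,12),-35)
"
```

```text
t 17.0 pos [ 537.5 -289.3   12.8] rot [180.    -0.   -35.01] F [-1.1  0.7  1.9] w 38.4
delta [-0.2  0.1  0.8] rv [ 0. -0. -0.]
```

Request:
{"method": "drive_tool", "body": {"series": [[0.7,[0,0,0],[0,0,0]],[0.7,[0,0,-5],[0,0,0]],[0.7,[0,0,-20],[0,0,0]],[0.7,[0,0,-40],[0,0,0]],[0.7,[0,0,-60],[0,0,0]]], "squeeze": 20}}

```text
time_s: 17.5
ee_pos: [537.3, -289.2, 73.0]
ee_rot: [180.0, 0.0, -35.0]
force: [-0.0, -0.0, -2.0]
gripper_width: 38.3
```

```bash
python3 -c "
from h import *
snap('wrist','w13.png')
plan((500,-200,150),30)
"
```

```text
t 17.55 pos [ 539.4 -290.3   76.7] rot [-179.97   -0.35  -35.01] F [ 1.  -1.8  1.2] w 38.3
delta [-83.6 -51.4 -73.7] rv [ 0.003 -0.006 -1.135]
```

View pics/w13.png

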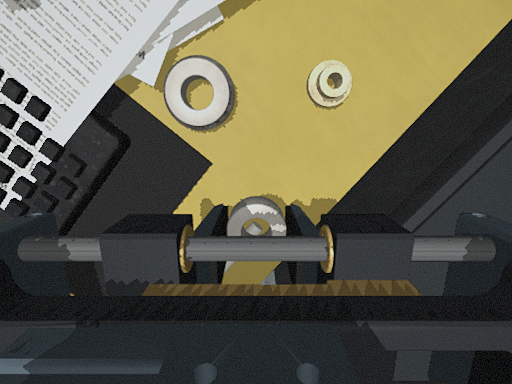

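```bash
python3 -c "
from h import *
plan((543,121,130),-122)
"
```

```text
t 17.55 pos [ 539.4 -290.3   76.7] rot [-179.97   -0.35  -35.01] F [ 1.  -1.8  1.2] w 38.3
delta [-232.7 -339.   -54.5] rv [-0.005 -0.004  1.518]
```

Request:
{"method": "drive_tool", "body": {"series": [[0.7,[-8,-12,-30],[0,0,0.14]],[0.7,[-25,-36,-55],[0,0,0.28]],[0.7,[-48,-70,-55],[0,0,0.42]],[0.7,[-72,-105,-55],[0,0,0.56]],[0.7,[-96,-140,-55],[0,0,0.7]]]}}

```text
time_s: 18.05
ee_pos: [538.9, -118.2, 127.4]
ee_rot: [-180.0, -0.0, -75.5]
force: [-0.2, -0.1, -1.9]
gripper_width: 38.0
```

```bash
python3 -c "
from h import *
plan((543,121,130),-122)
"
```

```text
t 18.05 pos [ 538.9 -118.2  127.4] rot [-179.99   -0.    -75.49] F [-0.2 -0.1 -1.9] w 38.0
delta [-230.5  -63.9   -2.6] rv [-0.     0.     0.812]
```

Request:
{"method": "drive_tool", "body": {"series": [[0.7,[-35,-10,0],[0,0,0.13]],[0.7,[-70,-20,0],[0,0,0.26]],[0.7,[-105,-30,0],[0,0,0.39]],[0.7,[-140,-39,0],[0,0,0.52]],[0.7,[-175,-49,-2],[0,0,0.65]]]}}

```text
time_s: 18.55
ee_pos: [540.9, 63.6, 128.9]
ee_rot: [180.0, -0.0, -112.7]
force: [-0.7, -0.5, -1.1]
gripper_width: 37.9
```

```bash
python3 -c "
from h import *
plan((543,121,130),-122)
"
```

```text
t 18.55 pos [540.9  63.6 128.9] rot [ 1.7995e+02 -3.0000e-02 -1.1266e+02] F [-0.7 -0.5 -1.1] w 37.9
delta [-53.8  20.2  -1.1] rv [ 0.001 -0.001  0.163]
```

Request:
{"method": "drive_tool", "body": {"series": [[0.7,[-20,8,0],[0,0,0.06]],[0.7,[-40,15,0],[0,0,0.12]],[0.7,[-53.8,20,0],[0,0,0.16]],[0.7,[-53.8,20,0],[0,0,0.16]],[0.7,[-53.8,20,0],[0,0,0.16]]]}}

```text
time_s: 19.05
ee_pos: [543.3, 119.2, 129.2]
ee_rot: [180.0, -0.1, -121.4]
force: [0.4, -1.0, -2.0]
gripper_width: 38.1
```

Request:
{"method": "drive_tool", "body": {"series": [[0.7,[0,0,10],[0,0,0]],[0.7,[0,0,20],[0,0,0]],[0.7,[0,0,30],[0,0,0]],[0.7,[0,0,40],[0,0,0]],[0.7,[0,0,40],[0,0,0]]]}}

```text
time_s: 19.55
ee_pos: [542.2, 119.0, 87.5]
ee_rot: [179.8, -0.2, -121.5]
force: [1.0, 0.0, -1.2]
gripper_width: 38.2
```

```bash
python3 -c "
from h import *
plan((543.2,120.7,65),-122)
for n in ['wrist','scene','top']: snap(n,n[0]+'14.png')
plan((543.2,120.7,65),-122)
b=cv2.imread('pics/s14.png');cv2.imwrite('pics/s14z.png',cv2.resize(b[110:220,160:290],None,fx=6,fy=5.4,interpolation=2))
"
```

```text
t 19.55 pos [542.2 119.   87.5] rot [ 1.7983e+02 -1.7000e-01 -1.2154e+02] F [ 1.   0.  -1.2] w 38.2
delta [-2.  -0.  22.5] rv [ 0.003 -0.003  0.008]
t 19.7 pos [543.8 119.5  89.7] rot [-1.7998e+02  1.0000e-02 -1.2153e+02] F [ 0.7  0.3 -1.3] w 38.5
delta [-0.7  1.2 24.7] rv [-0.     0.     0.008]
```

View pics/w14.png

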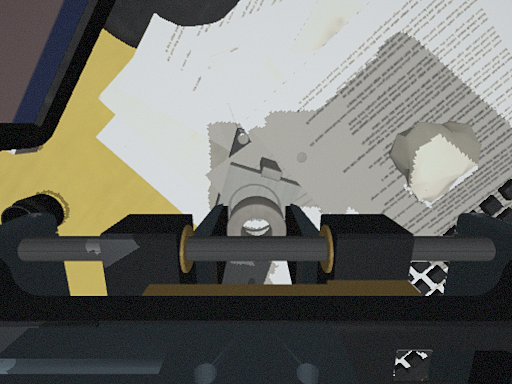

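View pics/s14z.png

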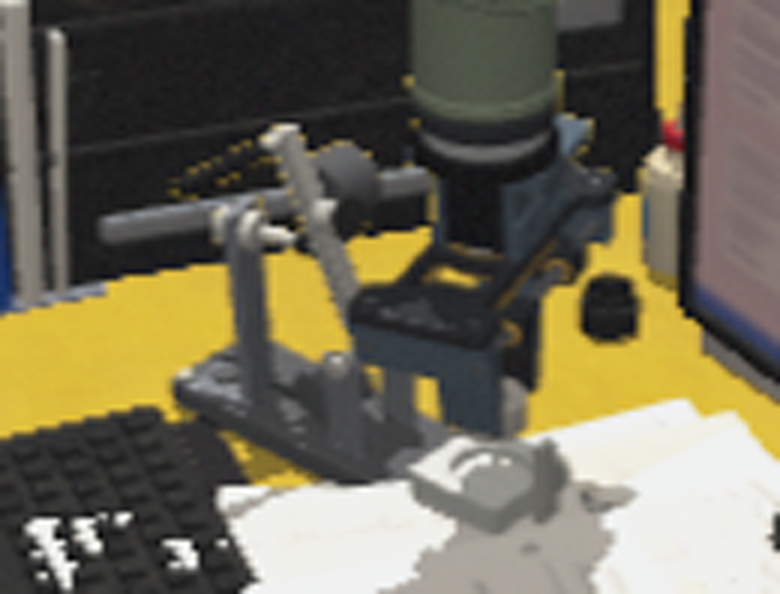

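Request:
{"method": "drive_tool", "body": {"series": [[0.7,[-0.7,1.2,8],[0,0,0]],[0.7,[-0.7,1.2,16],[0,0,0]],[0.7,[-0.7,1.2,24],[0,0,0]],[0.7,[-0.7,1.2,29],[0,0,0]],[0.7,[-0.7,1.2,29],[0,0,0]]]}}

```text
time_s: 20.2
ee_pos: [542.2, 120.6, 59.5]
ee_rot: [179.9, -0.1, -121.5]
force: [0.5, 0.8, -1.8]
gripper_width: 38.2
```

Request:
{"method": "drive_tool", "body": {"series": [[0.7,[0,0,0],[0,0,0]],[0.7,[0,0,0],[0,0,0]],[0.7,[0,0,0],[0,0,0]],[0.7,[0,0,0],[0,0,0]],[0.7,[0,0,0],[0,0,0]]]}}

```text
time_s: 20.7
ee_pos: [543.0, 120.8, 60.8]
ee_rot: [-180.0, 0.0, -121.5]
force: [-0.6, -0.5, -1.7]
gripper_width: 38.0
```

```bash
python3 -c "
from h import *
np.set_printoptions(precision=1,suppress=True)
for n in ['wrist','top','scene']: snap(n,n[0]+'15.png')
plan((543.2,120.7,55),-122)
a=cv2.imread('pics/w15.png');cv2.imwrite('pics/w15z.png',cv2.resize(a[110:260,170:340],None,fx=4.5,fy=4,interpolation=2))
"
```

```text
t 20.85 pos [542.9 120.7  60.7] rot [-180.     0.  -121.5] F [ 0.   0.  -1.7] w 38.3
delta [-0.1 -0.2  5.7] rv [-0.  0.  0.]
```

View pics/w15z.png

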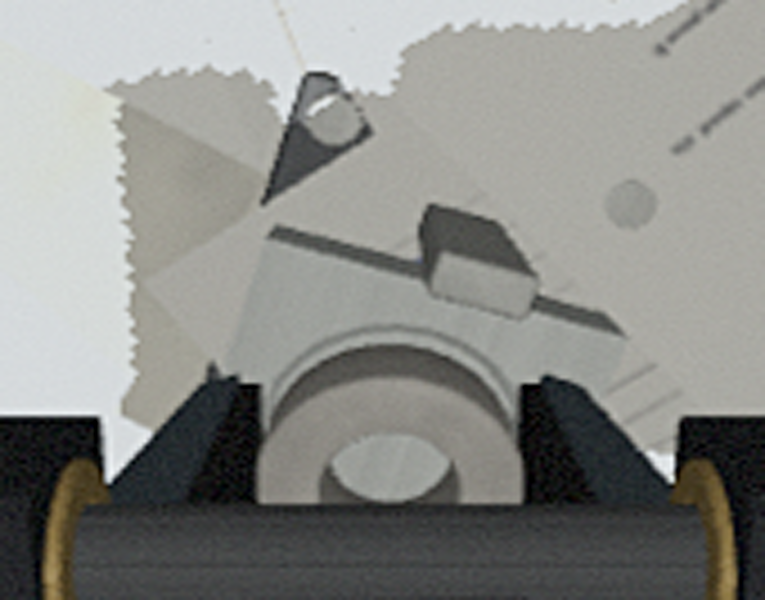

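```bash
python3 -c "
from h import *
np.set_printoptions(precision=2,suppress=True)
s=env.state();Rm=R.from_euler('xyz',s['ee_rot'],degrees=True)
f=lambda p:Rm.inv().apply(np.array(p)-s['ee_pos'])
q=lambda u,v,z:f(onz('w15',170+u/4.5-.4,110+v/4-.4,z))
print('rim top',q(395,328,42),q(395,346,42)); print('ring top edge',q(391,376,60.7-12.8+22))
print('rim L/R',q(271,395,42),q(519,395,42)); print('ring LR',q(257,470,70),q(525,470,70))
"
```

```text
rim top [  0.92 -21.58  18.7 ] [  0.93 -18.14  18.7 ]
ring top edge [  0.22 -20.5   -9.2 ]
rim L/R [-19.78  -8.61  18.7 ] [21.67 -8.63 18.7 ]
ring LR [-19.22  -4.55  -9.3 ] [19.68 -4.56 -9.3 ]
```

Request:
{"method": "drive_tool", "body": {"series": [[0.7,[0.7,1.1,2],[0,0,0]],[0.7,[0.7,1.1,4],[0,0,0]],[0.7,[0.7,1.1,5],[0,0,0]],[0.7,[0.7,1.1,6],[0,0,0]],[0.7,[0.7,1.1,7],[0,0,0]]]}}

```text
time_s: 21.35
ee_pos: [541.6, 120.7, 53.5]
ee_rot: [-180.0, -0.0, -121.5]
force: [0.0, 0.0, -1.5]
gripper_width: 38.0
```

```bash
python3 -c "
from h import *
plan((541.8,120.4,46.8),-121.5)
"
```

```text
t 21.35 pos [541.6 120.7  53.5] rot [-1.8000e+02 -1.0000e-02 -1.2153e+02] F [ 0.   0.  -1.5] w 38.0
delta [ 0.2 -0.3  6.7] rv [-0. -0. -0.]
```

Request:
{"method": "drive_tool", "body": {"series": [[0.7,[0,0,0.6],[0,0,0]],[0.7,[0,0,1.2],[0,0,0]],[0.7,[0,0,1.8],[0,0,0]],[0.7,[0,0,2.4],[0,0,0]],[0.7,[0,0,2.4],[0,0,0]]]}}

```text
time_s: 21.85
ee_pos: [541.5, 120.7, 51.2]
ee_rot: [180.0, -0.0, -121.5]
force: [-0.4, -0.5, -1.5]
gripper_width: 38.0
```

```bash
python3 -c "
from h import *
plan((541.8,120.4,46.8),-121.5);snap('wrist','w16.png');plan((541.8,120.4,46.8),-121.5)
a=cv2.imread('pics/w16.png');cv2.imwrite('pics/w16z.png',cv2.resize(a[110:260,170:340],None,fx=4.5,fy=4,interpolation=2))
"
```

```text
t 21.85 pos [541.5 120.7  51.2] rot [ 1.8000e+02 -1.0000e-02 -1.2152e+02] F [-0.4 -0.5 -1.5] w 38.0
delta [ 0.1 -0.4  4.4] rv [ 0. -0. -0.]
t 21.9 pos [541.6 120.7  51.2] rot [-1.8000e+02 -1.0000e-02 -1.2152e+02] F [-0.9 -1.1 -1.5] w 38.1
delta [ 0.2 -0.3  4.4] rv [-0. -0. -0.]
```

View pics/w16z.png

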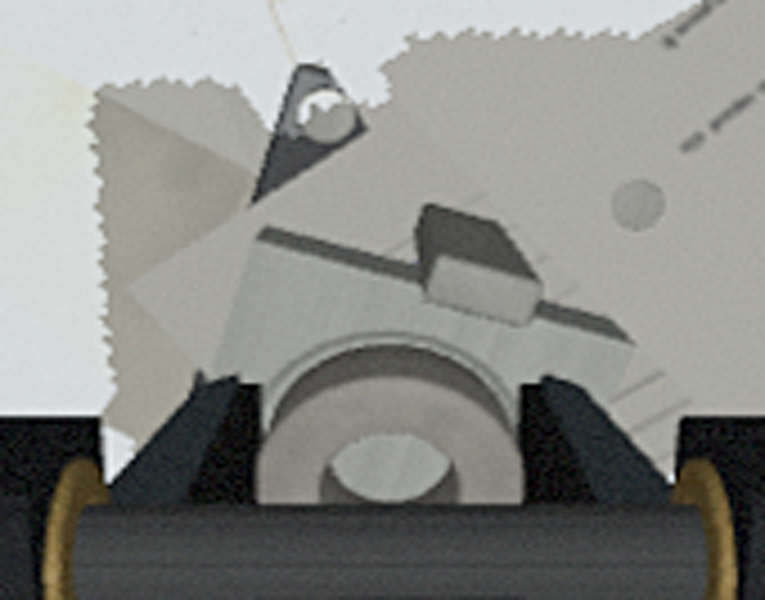

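Request:
{"method": "drive_tool", "body": {"series": [[0.7,[0.2,0,0.6],[0,0,0]],[0.7,[0.3,0,1.2],[0,0,0]],[0.7,[0.3,0,1.8],[0,0,0]],[0.7,[0.3,0,2.4],[0,0,0]],[0.7,[0.3,0,2.4],[0,0,0]]]}}

```text
time_s: 22.4
ee_pos: [541.4, 120.5, 48.7]
ee_rot: [180.0, -0.0, -121.5]
force: [-0.5, -0.1, -2.0]
gripper_width: 38.2
```

```bash
python3 -c "
from h import *
plan((541.8,120.4,46.8),-121.5)
"
```

```text
t 22.4 pos [541.4 120.5  48.7] rot [ 1.7999e+02 -1.0000e-02 -1.2152e+02] F [-0.5 -0.1 -2. ] w 38.2
delta [-0.2 -0.4  1.9] rv [ 0. -0. -0.]
```

Request:
{"method": "drive_tool", "body": {"series": [[0.7,[0,0,0.5],[0,0,0]],[0.7,[0,0,1],[0,0,0]],[0.7,[0,0,1.4],[0,0,0]],[0.7,[0,0,1.4],[0,0,0]],[0.7,[0,0,1.4],[0,0,0]]]}}

```text
time_s: 22.9
ee_pos: [541.4, 120.5, 47.4]
ee_rot: [-180.0, -0.0, -121.5]
force: [-0.5, -0.3, -1.2]
gripper_width: 38.3
```

```bash
python3 -c "
from h import *
plan((541.8,120.4,46.8),-121.5)
"
```

```text
t 22.9 pos [541.4 120.5  47.4] rot [-1.8000e+02 -1.0000e-02 -1.2152e+02] F [-0.5 -0.3 -1.2] w 38.3
delta [-0.1 -0.3  0.6] rv [-0. -0. -0.]
```

Request:
{"method": "drive_tool", "body": {"series": [[0.7,[0,0,0.3],[0,0,0]],[0.7,[0,0,0.5],[0,0,0]],[0.58,[0,0,0.5],[0,0,0]],[0.55,[0,0,0.5],[0,0,0]],[0.5,[0,0,0.5],[0,0,0]]]}}

```text
time_s: 23.4
ee_pos: [541.7, 120.5, 47.2]
ee_rot: [-180.0, 0.0, -121.5]
force: [0.6, -0.6, -0.5]
gripper_width: 44.6
```

Request:
{"method": "drive_tool", "body": {"series": [[0.45,[0,0,0],[0,0,0]],[0.4,[0,0,0],[0,0,0]],[0.4,[0,0,-5],[0,0,0]],[0.4,[0,0,-15],[0,0,0]],[0.4,[0,0,-30],[0,0,0]]]}}

```text
time_s: 23.9
ee_pos: [541.1, 120.4, 77.3]
ee_rot: [180.0, -0.0, -121.5]
force: [0.6, 1.2, 1.3]
gripper_width: 54.9
```

Request:
{"method": "drive_tool", "body": {"series": [[0.4,[0,0,-30],[0,0,0]],[0.4,[0,0,-70],[0,0,0]],[0.4,[0,0,-90],[0,0,0]],[0.4,[0,0,-90],[0,0,0]],[0.4,[0,0,-90],[0,0,0]]]}}

```text
time_s: 24.4
ee_pos: [541.3, 120.4, 167.3]
ee_rot: [-180.0, 0.0, -121.5]
force: [-0.3, -0.6, -0.3]
gripper_width: 54.7
```

```bash
python3 -c "
from h import *
plan((541.8,120.4,46.8),-121.5)
for n in ['wrist','scene','top']: snap(n,n[0]+'17.png')
b=cv2.imread('pics/s17.png');cv2.imwrite('pics/s17z.png',cv2.resize(b[110:220,160:290],None,fx=6,fy=5.4,interpolation=2))
a=cv2.imread('pics/w17.png');cv2.imwrite('pics/w17z.png',cv2.resize(a[110:260,170:340],None,fx=4.5,fy=4,interpolation=2))
"
```

```text
t 24.4 pos [541.3 120.4 167.3] rot [-1.7997e+02  2.0000e-02 -1.2153e+02] F [-0.3 -0.6 -0.3] w 54.7
delta [ -0.2  -0.4 120.5] rv [-0.001  0.    -0.   ]
```

View pics/w17z.png

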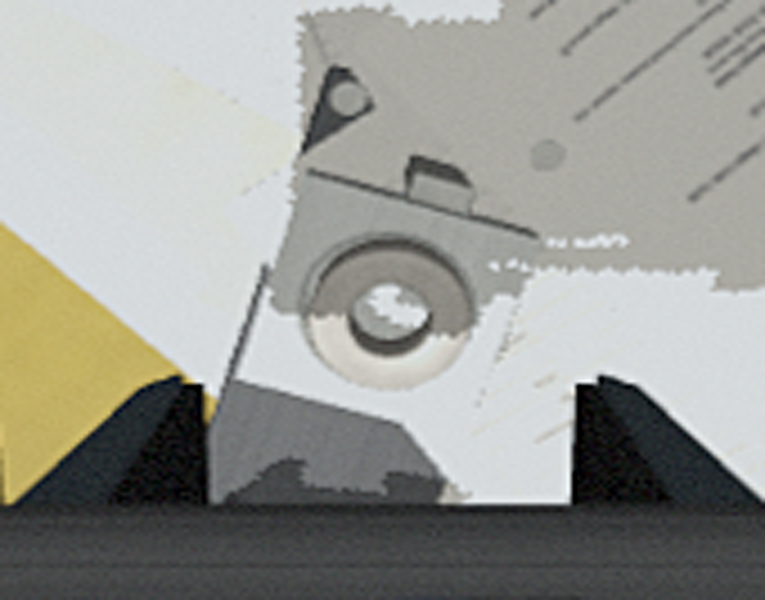

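View pics/s17z.png

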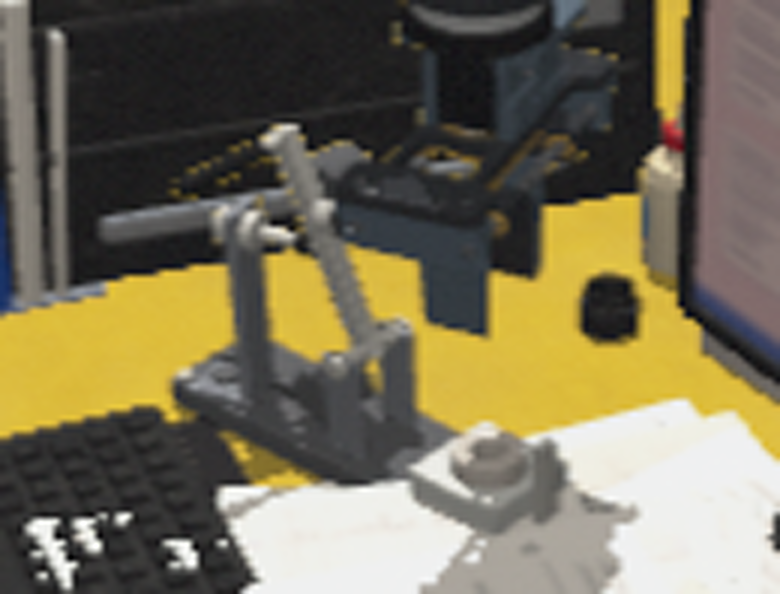

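```bash
python3 -c "
from h import *
np.set_printoptions(precision=1,suppress=True)
a=cv2.imread('pics/top0.png');b=cv2.imread('pics/t17.png')
cv2.imwrite('pics/cmp.png',np.hstack([cv2.resize(x[170:280,300:410],None,fx=3.6,fy=3.6) for x in (a,b)]))
# ring in w17: circle of outer top edge
print(onz('w17',170+390/4.5-.4,110+319/4-.4,56), 'scene', onz('s17',160+494/6-.4,110+458/5.4-.4,56))
t=tri([('w17',170+390/4.5-.4,110+319/4-.4),('s17',160+494/6-.4,110+458/5.4-.4)]);print('tri',t)
"
```

```text
[542.5 119.5  56. ] scene [542.7 108.9  56. ]
tri [542.4 119.9  47.7]
```

View pics/cmp.png

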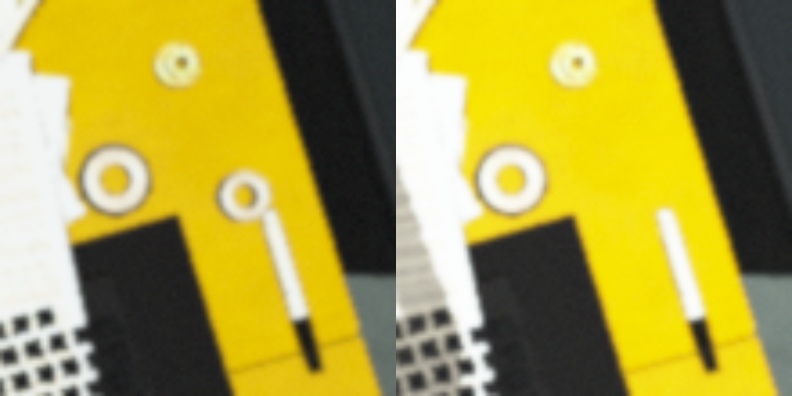

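```bash
python3 -c "
from h import *
b=cv2.imread('pics/s17.png');z=cv2.resize(b[175:215,220:265],None,fx=14,fy=14,interpolation=2)
for zz,c in ((56,(0,0,255)),(42,(0,255,0))):
    for t in np.linspace(0,6.283,60):
        r=20
        p=proj('s17',(542+r*np.cos(t),120+r*np.sin(t),zz)); cv2.circle(z,(int((p[0]-220+.5)*14),int((p[1]-175+.5)*14)),1,c,-1)
cv2.imwrite('pics/s17y.png',z)
"
```

View pics/s17y.png

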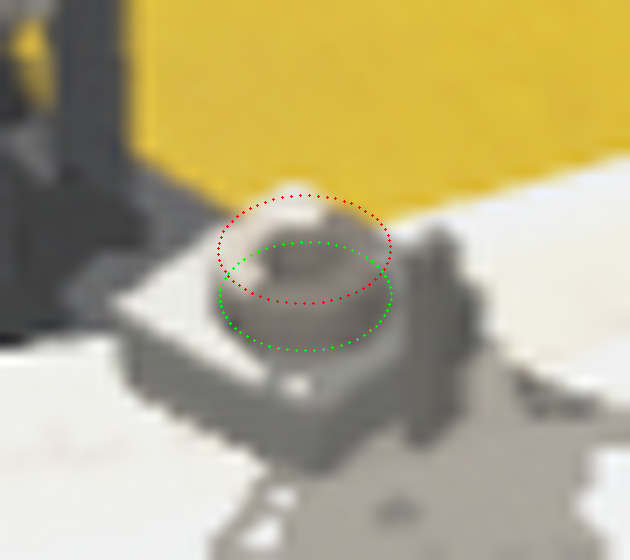

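```bash
python3 -c "
from h import *
s=env.state();print(s['time_s'],s['force'],s['qvel'].round(2));env.job_done()"
```

```text
24.55 [-0.95503603  0.28790312 -0.65292802] [-0.07  0.33 -0.2   0.02  0.11 -0.03]
the job is handed in; nothing more can be done
```

I swung the hold-down arm over its balance point and eased it onto the buffer while still holding the handle. I then let go and set the small ring in the round nest. The job was handed in at about 24.6 s; `job_done` gives no verdict.

- **Arm:** The buffer met the arm at about 1.96 rad. The force at the handle changed from about 2.2 N pulling open to about 0.4–1.6 N pushing back, and I held it there for more than half a second before opening the fingers. The later pictures show the arm staying open against the back stop. I have no direct reading of how far the buffer was pressed in; my estimate is 1 to 1.5 mm.
- **Ring:** It went down to within about half a millimetre of the nest floor with no rise in force. I then released it, and it stands level and centred in the pictures.
- **Other things:** The top view shows the big ring, the brass part and the marker where they were. I did not compare the oil bottle, loupe and block closely, but the robot never went near them.
- **Checks that disagreed:**
    - The first nest position from the camera differed by about 1.5 mm from the one worked out from the handle. A close view with the ring held over the nest agreed with the handle, so I used that.
    - The gripper read 38 mm on the 40 mm ring.
    - Locating the ring from the two cameras, with its centre picked by eye, put its top about 8 mm too low. An overlay on the scene picture fitted the seated height to within about a pixel.

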